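# Fit the slats in the crate-side jig, scribe the joint, put the scriber away

### The arm

A 7-joint arm with a two-finger parallel gripper is mounted at the origin on the work surface. World frame = base frame: x ahead of the robot, y to its left, z up, the work surface at z = 0. Lengths are in m, angles in rad, forces in N, time in s.
With the tool pointing down it reaches from about 0.4 to 0.875 m from the base axis. Payload 19.3 kg.
Tool frame: the origin (TCP) lies at the very end of the fingers, on their centre line; the grasp point (between the pads) lies 19 mm behind it; z points along the fingers, y is the line along which they close (so a half turn about z gives the same grasp; the last joint's range is limited). The gripper opens to 85 mm and grips with 20 to 120 N. Pads are 22 mm wide; open, the fingers measure 114 mm over their backs; the gripper's body (76 mm by 85 mm) begins 54 mm behind the grasp point. The pads swing forward as they close: fully open they stand 13 mm farther back than shut.
Start: joints at [-1.221, 0.521, -0.036, 1.599, 0.021, 1.021, -0.113], TCP at [0.255, 0.571, 0.231] pointing down, gripper open.
Joint ranges: [-2.91, 2.91], [-0.3, 2.13], [-1.5, 1.42], [0.17, 2.43], [-1.26, 4.41], [0.16, 1.93], [-2.52, 2.52]. Speed limits (rad/s): [1.89, 1.89, 2.39, 2.39, 3.01, 3.01, 3.01].

### API

Orientations are given as [roll, pitch, yaw] about the fixed x, y, z axes, in that order (R = Rz(yaw) Ry(pitch) Rx(roll)).
In Python, from workcell import bot gives the robot as it stands.
- The arm moves only by the tool servo_tool, never from a script. Its argument "plan" is a list of rows, each a list of 7 numbers: the finger opening in cm, from 0 to 8.54, then the shift along the tool's x, y, z in cm, then the turn, a rotation vector about the tool's x, y, z in degrees. In form: [[fingers, x, y, z, wx, wy, wz], ...]. A call has 1 to 10 rows; each row is the pose to reach, as a shift and turn from the pose commanded when the call began, along the tool's axes at that moment; what a row does not reach only later rows make up. A row lasts 1/10 s, in which the tool goes at most 50 mm and 8.59 degrees, less where a joint would pass 70% of its speed; a pose out of reach is approached as far as the arm can. A call with a gripper value outside its range is refused whole. The fingers move at their own pace and stop on an object; "force" is the grip in N (left out, the last holds). Time passes only in rows, so rows that repeat a pose let the fingers close. It gives the time, the measured TCP pose, the force, the opening and the grip force at its end, in the units of the state.
- bot.observe(): the state, without advancing time (a new reading comes with each control period).
- bot.grab_frame(name): name is "side" or "top" or "wrist"; returns a dict with "frame" (420x560x3 uint8, blue, green, red), "mtx" (3x3 intrinsics, pixels), "R" (3x3) and "t" (3): a world point X has camera coordinates R X + t; the wrist camera has in their place "T_tool_cam" (4x4, takes a point from camera to tool coordinates, whose origin is the TCP and whose axes are the flange's). Camera axes: x right, y down, z forward; pixel columns grow to the right and rows downward; lengths in m; the calibration is good to about 2 mm. A picture is of the moment at which its call begins: read the wrist's pose just before it. There is no depth.
- bot.job_done(): hands the job in; it is judged then, once.
The state is a dict: "clock": time; "qpos": joint angles; "qd": joint speeds; "joint_efforts": joint torques, N m; "position": TCP position; "tool_rot": TCP orientation; "force": force on the tool from outside, world axes, zero at the start; "moment": the same for the moment, N m; "grip_width": finger opening in m; "finger_force": force on a finger pad.
Only numpy, scipy, OpenCV 4.12 (cv2) and the standard library are available. Lean on these libraries where they do the work, as an engineer would, in place of code of your own. Each camera call takes 0.05 s, during which the arm holds its last target. There are 200 camera calls.

### The job

Fit every loose slat into the crate-side jig, one to a blue-marked bay, in any bays: angle its tongue into the sill's groove under the lip, then lower the far end inside the stop fence until the slat lies flat and square. Once all are home, take the yellow scriber and trace the joint line (the free edge of the sill's lip) slowly with its tip, on the line or just clear of it, in order from the green end cap to the red one, across empty bays too. Finally lay the scriber back flat in the orange tray with the slats still home, and leave the roll, the pot and the can alone.

Things in the scene. Friction and masses are not known exactly. Their poses are not given: they have to be found in the camera images.
- jig: Crate-side jig fixed on the bench, 290 mm long: a grooved aluminium sill on the robot's side and, parallel, a header bar with a dark stop fence on the far side. Origin at bench level under the lip's free edge, mid length; x square from sill to header, y along the sill to its green end cap (red cap at -y), z up. Blue patches 50 mm wide on lip and fence mark three bays, 61 mm wide between grey spacers.
- groove (a point): Middle of the mouth of the sill's groove (jig axes, x = 0 at the lip's edge, 26.5 mm above the bench). The groove opens to +x, is 16 mm deep and 13 mm high, floor 20 mm above the bench, back wall 16 mm behind this point. The lip over it is 5 mm thick, top 38 mm above the bench. The floor goes on 14 mm outside the lip's edge as a shelf; then it is open down to the bench.
- fence (a point): Foot of the stop fence's face, mid length: 140 mm from the lip's edge, 20 mm above the bench, level with the header's top, which reaches 45 mm towards the sill. The fence is 12 mm thick and 12 mm higher. A slat home has 6 mm play lengthwise between groove and fence, so it goes in only tongue first with the far end raised (about 15 degrees fits), then swings down inside the fence.
- bay1 (a point): Bay (nearest the green end): where the centre of a slat lies when it is home (axes as the jig's; 62 mm from the lip's edge, 29 mm above the bench; bays are 85 mm apart). Between bays and beside the outer ones, half-way, stand grey spacers 24 mm wide: a round stub on the header, 118 mm from the lip's edge, top 42 mm above the bench, and a low block at the sill, 2 to 14 mm from the lip's edge, top 31 mm above the bench.
- bay2 (a point): Bay (the middle one): where the centre of a slat lies when it is home (axes as the jig's; 62 mm from the lip's edge, 29 mm above the bench; bays are 85 mm apart). Between bays and beside the outer ones, half-way, stand grey spacers 24 mm wide: a round stub on the header, 118 mm from the lip's edge, top 42 mm above the bench, and a low block at the sill, 2 to 14 mm from the lip's edge, top 31 mm above the bench.
- bay3 (a point): Bay (nearest the red end): where the centre of a slat lies when it is home (axes as the jig's; 62 mm from the lip's edge, 29 mm above the bench; bays are 85 mm apart). Between bays and beside the outer ones, half-way, stand grey spacers 24 mm wide: a round stub on the header, 118 mm from the lip's edge, top 42 mm above the bench, and a low block at the sill, 2 to 14 mm from the lip's edge, top 31 mm above the bench.
- line1 (a point): Mark 1 of 7 on the joint line (1 at the green end, 7 at the red end, 42 mm apart): 3 mm outside the lip's free edge, level with the lip's top.
- line2 (a point): Mark 2 of 7 on the joint line (1 at the green end, 7 at the red end, 42 mm apart): 3 mm outside the lip's free edge, level with the lip's top.
- line3 (a point): Mark 3 of 7 on the joint line (1 at the green end, 7 at the red end, 42 mm apart): 3 mm outside the lip's free edge, level with the lip's top.
- line4 (a point): Mark 4 of 7 on the joint line (1 at the green end, 7 at the red end, 42 mm apart): 3 mm outside the lip's free edge, level with the lip's top.
- line5 (a point): Mark 5 of 7 on the joint line (1 at the green end, 7 at the red end, 42 mm apart): 3 mm outside the lip's free edge, level with the lip's top.
- line6 (a point): Mark 6 of 7 on the joint line (1 at the green end, 7 at the red end, 42 mm apart): 3 mm outside the lip's free edge, level with the lip's top.
- line7 (a point): Mark 7 of 7 on the joint line (1 at the green end, 7 at the red end, 42 mm apart): 3 mm outside the lip's free edge, level with the lip's top.
- slat1 (a point): Loose wooden slat (may be absent), about 0.1 kg, 150 mm long in all, 50 mm wide, 18 mm thick. The point is its centre, half-way up; x along it away from the tongue, y across, z up. The last 22 mm at the -x end (53 to 75 mm from the centre) are the darker tongue, 6 mm thick, flush with the underside. Slats are alike: any may go in any bay.
- slat2 (a point): Loose wooden slat (may be absent), about 0.1 kg, 150 mm long in all, 50 mm wide, 18 mm thick. The point is its centre, half-way up; x along it away from the tongue, y across, z up. The last 22 mm at the -x end (53 to 75 mm from the centre) are the darker tongue, 6 mm thick, flush with the underside. Slats are alike: any may go in any bay.
- slat3 (a point): Loose wooden slat (may be absent), about 0.1 kg, 150 mm long in all, 50 mm wide, 18 mm thick. The point is its centre, half-way up; x along it away from the tongue, y across, z up. The last 22 mm at the -x end (53 to 75 mm from the centre) are the darker tongue, 6 mm thick, flush with the underside. Slats are alike: any may go in any bay.
- scriber (a point): Yellow scriber (0.09 kg, lies in the tray at the start): handle 110 mm long, 18 mm square, the point is the handle's centre; x along it away from the tip. A thin steel shank (8 mm thick, 50 mm long with its point) leaves the handle at -x.
- scriber_tip (a point): Tip of the scriber, on its axis, 105 mm from the handle's centre.
- scriber_body: The same scriber, its origin half-way along its 160 mm, on the underside of the handle (9 mm below the axis), same axes.
- tray_in (a point): Fixed orange tool tray: centre of its inner floor, 5 mm above the bench; x along its length. 220 x 110 mm outside, walls 5 mm thick and 20 mm high above the bench.
- tape_roll: Bystander: white ring 100 mm across, 25 mm high; origin at its underside.
- fixings_pot: Bystander: steel pot 70 mm across, 70 mm high; origin at its underside.
- spray_can: Bystander: red can 60 mm across, 130 mm high; origin at its underside.
Not all that is in view belongs to the job. Leave any grey look-alike of the part that bears slat2 alone. Leave any black look-alike of the part that bears slat3 alone.

How it is judged:
By the outcome, as a careful person would: the job done as asked, in the order asked, and still so for the second after the job is handed in, with the robot touching nothing.
Of slat1_body, slat2_body, slat3_body only 2 to 3 are there at a start; the rules pass over those that are not, and their reading is None.
At some moment in a run one of slat1_body, slat2_body, slat3_body may be knocked a few centimetres aside while the robot is not near it.
Once in a run the grip may slacken for a moment while it holds something.
It also fails if it takes over 210 s, if anything falls off the work surface, if the arm or the gripper's body presses on something with over 40 N, if the wrist force passes 120 N, or if a joint passes its speed limit or range.

## Working session

There is one attempt and no reset: what is moved stays moved. The work goes in short steps, Python scripts to look and compute and a tool call to move; the robot and the scene stay as the last step left them, time stands still between calls to the robot, and variables do not carry over. Pictures are saved under pics/ and viewed, at most 17 in all, crops included, and the job is handed in when it is done.

Besides the shell and the picture viewer there is one more tool, called after "Request:" as a command line: name --pt "numbers of a row" for each row, then --argument value for the rest. servo_tool: Moves the arm, as the interface text tells. Its arguments: {"type":"object","properties":{"plan":{"type":"array","items":{"type":"array","items":{"type":"number"}}},"force":{"type":"number"}},"required":["plan"]}

```bash
mkdir -p pics; ls; cat > h.py <<'E'
import numpy as np, cv2, json
from workcell import bot
from scipy.spatial.transform import Rotation as Ro
def snap(name,fn):
    s=bot.observe(); f=bot.grab_frame(name)
    cv2.imwrite('pics/'+fn+'.png',f['frame'])
    if name=='wrist':
        T=np.eye(4);T[:3,:3]=Ro.from_euler('xyz',s['tool_rot']).as_matrix();T[:3,3]=s['position']
        W=T@np.array(f['T_tool_cam']); R=W[:3,:3].T; t=-R@W[:3,3]
    else: R=np.array(f['R']);t=np.array(f['t'])
    np.savez('pics/'+fn+'.npz',K=f['mtx'],R=R,t=t)
    return f['frame']
def ray(fn,u,v,z):
    d=np.load('pics/'+fn+'.npz');K,R,t=d['K'],d['R'],d['t']
    c=-R.T@t; r=R.T@np.linalg.solve(K,[u,v,1.]); return c+r*(z-c[2])/r[2]
def proj(fn,X):
    d=np.load('pics/'+fn+'.npz');p=d['K']@(d['R']@np.array(X)+d['t']);return p[:2]/p[2]
def go(p,rpy=None,Rm=None):
    """shift(cm), rotvec(deg) in tool axes from current measured pose"""
    s=bot.observe();R0=Ro.from_euler('xyz',s['tool_rot'])
    R1=Rm if Rm is not None else (Ro.from_euler('xyz',rpy) if rpy is not None else R0)
    d=R0.inv().apply(np.array(p)-s['position'])*100; w=(R0.inv()*R1).as_rotvec(degrees=True)
    print('shift',d.round(2),'rot',w.round(1),'n',np.linalg.norm(w)/8.59,np.linalg.norm(d)/5)
E
python3 - <<'E'
from h import *
print(bot.observe())
a=snap('top','top0');b=snap('side','side0')
E
```

```text
pics
{'clock': 0.0, 'qpos': array([-1.22120427,  0.52202834, -0.03634629,  1.59996644,  0.02123266,
        1.02109622, -0.11282671]), 'qd': array([ 0.00056079,  0.00072977,  0.00115198,  0.00033772, -0.00110401,
        0.00076587,  0.00057928]), 'joint_efforts': array([-4.47265256e-04, -9.27101970e+01,  1.97945125e+00, -3.69914961e+01,
        1.76255463e-02,  8.29271274e-03, -6.41000588e-05]), 'position': array([0.25463261, 0.57043005, 0.23073148]), 'tool_rot': array([-3.14048452e+00,  9.66561183e-05,  2.72179667e+00]), 'force': array([0.22104059, 0.21663555, 0.83034818]), 'moment': array([ 0.01379415,  0.00410187, -0.03669614]), 'finger_force': 0.0, 'grip_width': 0.08465787373969659}
```

View pics/top0.png

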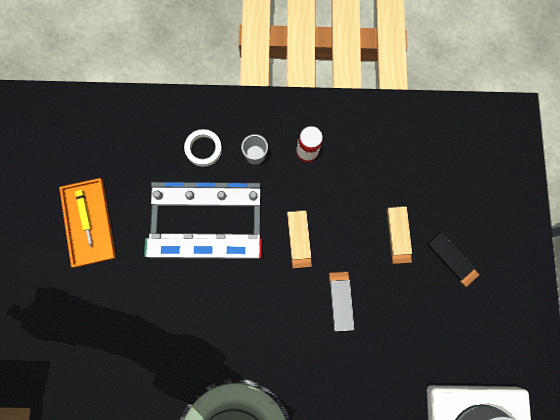

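View pics/side0.png

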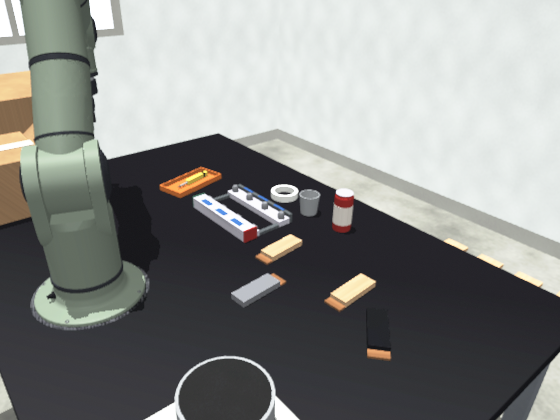

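Top view: jig at about (203,220) with its green cap left and red cap right. There are two wooden slats at (299,239) and (400,235), tongues towards the robot. The scriber is in the tray at (85,220), tip at (91,246). The grey and black parts are decoys.

```bash
python3 - <<'E'
from h import *
im=cv2.imread('pics/top0.png')
d=np.load('pics/top0.npz');print((-d['R'].T@d['t']).round(3),d['K'][0,0])
hsv=cv2.cvtColor(im,cv2.COLOR_BGR2HSV)
def blobs(lo,hi,z,name,amin=15):
    m=cv2.inRange(hsv,lo,hi);c,_=cv2.findContours(m,0,2)
    for k in c:
        if cv2.contourArea(k)<amin: continue
        r=cv2.boxPoints(cv2.minAreaRect(k)); M=cv2.moments(k)
        ce=(M['m10']/M['m00'],M['m01']/M['m00'])
        if ce[1]<100: continue
        w=np.array([ray('top0',*q,z)[:2] for q in r])
        print(name,np.round(ce),ray('top0',*ce,z)[:2].round(3),'corners',w.round(3).tolist())
blobs((100,120,80),(125,255,255),.038,'blue')
blobs((15,50,120),(28,140,255),.018,'wood')
blobs((5,120,80),(14,255,255),.006,'orange')
blobs((24,160,80),(34,255,255),.02,'yellow')
blobs((45,80,30),(85,255,255),.02,'green',3)
cv2.imwrite('pics/jig.png',cv2.resize(im[170:280,40:280],None,fx=3.3,fy=3.3,interpolation=2))
for X in [(.4,.3,0),(.6,0,0)]: print(proj('top0',X))
E
```

```text
[ 0.345 -0.071  1.242] 463.7202882295462
blue [235. 250.] [0.469 0.012] corners [[0.479, 0.034], [0.48, -0.01], [0.461, -0.01], [0.461, 0.034]]
blue [203. 250.] [0.468 0.097] corners [[0.477, 0.12], [0.478, 0.076], [0.46, 0.075], [0.459, 0.119]]
blue [170. 249.] [0.467 0.182] corners [[0.475, 0.205], [0.476, 0.159], [0.458, 0.158], [0.457, 0.204]]
blue [237. 185.] [0.644 0.014] corners [[0.647, 0.038], [0.648, -0.01], [0.64, -0.01], [0.639, 0.038]]
blue [205. 184.] [0.642 0.099] corners [[0.646, 0.123], [0.647, 0.075], [0.638, 0.075], [0.637, 0.123]]
blue [173. 184.] [0.641 0.184] corners [[0.647, 0.206], [0.648, 0.16], [0.637, 0.16], [0.636, 0.205]]
wood [299. 235.] [ 0.514 -0.153] corners [[0.576, -0.12], [0.582, -0.173], [0.455, -0.186], [0.449, -0.135]]
wood [399. 231.] [ 0.531 -0.423] corners [[0.593, -0.392], [0.6, -0.444], [0.471, -0.454], [0.464, -0.402]]
orange [338. 276.] [ 0.409 -0.26 ] corners [[0.418, -0.235], [0.419, -0.286], [0.398, -0.286], [0.397, -0.235]]
orange [470. 278.] [ 0.41 -0.61] corners [[0.402, -0.582], [0.437, -0.619], [0.42, -0.635], [0.386, -0.598]]
orange [301. 263.] [ 0.441 -0.162] corners [[0.45, -0.134], [0.456, -0.187], [0.432, -0.189], [0.427, -0.136]]
orange [401. 259.] [ 0.458 -0.429] corners [[0.466, -0.403], [0.472, -0.455], [0.449, -0.456], [0.444, -0.404]]
orange [ 86. 222.] [0.539 0.416] corners [[0.641, 0.506], [0.665, 0.385], [0.44, 0.329], [0.417, 0.446]]
yellow [ 83. 214.] [0.56  0.422] corners [[0.599, 0.445], [0.604, 0.424], [0.52, 0.398], [0.515, 0.419]]
yellow [ 79. 193.] [0.616 0.439] corners [[0.622, 0.45], [0.626, 0.43], [0.611, 0.426], [0.607, 0.446]]
green [145. 247.] [0.474 0.251] corners [[0.498, 0.255], [0.498, 0.25], [0.45, 0.247], [0.45, 0.252]]
[126.34701274 275.42784174]
[242.34715661 203.55292955]
```

View pics/jig.png

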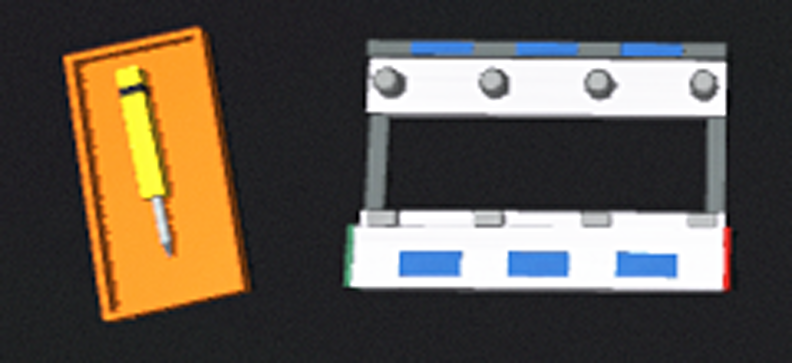

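```bash
python3 - <<'E'
from h import *
f=bot.grab_frame('wrist');print(np.round(f['T_tool_cam'],3),f['mtx'][0])
go([.43,.1,.36],[np.pi,0,0.013])
go([.43,-.16,.30],[np.pi,0,0.1])
E
```

```text
[[ 0.    -0.951 -0.309  0.079]
 [ 1.     0.    -0.    -0.   ]
 [ 0.    -0.309  0.951 -0.142]
 [ 0.     0.     0.     1.   ]] [316.82796783   0.         277.70017415]
shift [-35.19 -35.83 -12.88] rot [-0.000e+00  1.000e-01  1.552e+02] n 18.06779401122824 10.368894713553052
shift [-45.79 -59.57  -6.86] rot [-0.000e+00  1.000e-01  1.502e+02] n 17.487499211843552 15.088349279591634
```

Request:
servo_tool --pt "8 -36 -40 -7 0 0 80" --pt "8 -36 -40 -7 0 0 80" --pt "8 -36 -40 -7 0 0 80" --pt "8 -36 -40 -7 0 0 80" --pt "8 -36 -40 -7 0 0 80" --pt "8 -36 -40 -7 0 0 80" --pt "8 -36 -40 -7 0 0 80" --pt "8 -36 -40 -7 0 0 80" --pt "8 -36 -40 -7 0 0 80" --pt "8 -36 -40 -7 0 0 80"

```text
clock: 1.15
position: [0.4075, 0.0971, 0.2962]
tool_rot: [3.141, -0.001, 1.32]
force: [1.3, 1.3, -0.5]
grip_width: 0.0797
finger_force: 0.0
```

```bash
python3 - <<'E'
from h import *
go([.52,.1,.30],[np.pi,0,0.013])
E
```

```text
shift [ 3.08 10.83 -0.38] rot [-0.  -0.  74.9] n 8.716317012124376 2.252440807885074
```

Request:
servo_tool --pt "8 3.1 10.8 -0.4 0 0 75" --pt "8 3.1 10.8 -0.4 0 0 75" --pt "8 3.1 10.8 -0.4 0 0 75" --pt "8 3.1 10.8 -0.4 0 0 75" --pt "8 3.1 10.8 -0.4 0 0 75" --pt "8 3.1 10.8 -0.4 0 0 75" --pt "8 3.1 10.8 -0.4 0 0 75" --pt "8 3.1 10.8 -0.4 0 0 75" --pt "8 3.1 10.8 -0.4 0 0 75" --pt "8 3.1 10.8 -0.4 0 0 75"

```text
clock: 2.15
position: [0.5196, 0.103, 0.2996]
tool_rot: [3.141, 0.0, 0.015]
force: [-0.6, 0.3, 0.7]
grip_width: 0.08
finger_force: 0.0
```

```bash
python3 - <<'E'
from h import *
snap('wrist','w1'); s=bot.observe(); print(s['position'],s['tool_rot'],s['qpos'].round(2))
d=np.load('pics/w1.npz');print((-d['R'].T@d['t']).round(3))
go([.47,-.155,.25],[np.pi,0,0.107])
E
```

```text
[0.51956775 0.10300916 0.29961092] [3.14120653e+00 3.62786403e-04 1.92008533e-02] [-0.87  0.37  0.75  1.79 -0.29  1.09 -1.57]
[0.598 0.104 0.441]
shift [-5.45 25.7   4.97] rot [ 0.  0. -5.] n 0.5856353980228842 5.347408008064349
```

View pics/w1.png

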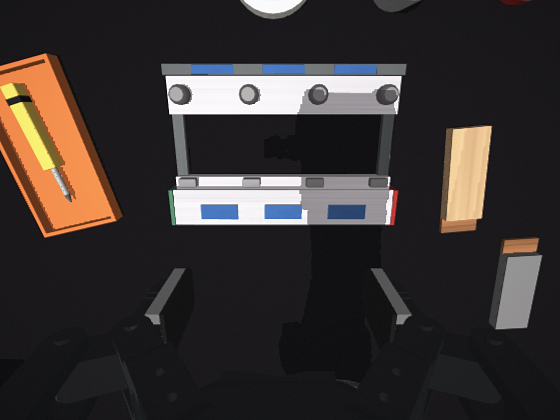

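Wrist view: the jig with fence rows 64–75, lip edge near row 190 (columns 176–392), the slat at (467,178) and the scriber at (35,140) with its tip at (69,201).

```bash
python3 - <<'E'
from h import *
im=cv2.imread('pics/w1.png');g=cv2.cvtColor(im,cv2.COLOR_BGR2GRAY).astype(int)
for c in (215,275,350): print(c,'fence',list(g[60:84,c]),'lip',list(g[172:230,c]))
# blue patches
hsv=cv2.cvtColor(im,cv2.COLOR_BGR2HSV);m=cv2.inRange(hsv,(100,120,60),(125,255,255))
k,_=cv2.findContours(m,0,2)
for q in k:
    x,y,w,h=cv2.boundingRect(q)
    if w*h<100: continue
    z=.038 if y>150 else .032
    print((x,y,w,h),[ray('w1',a-.5,b-.5,z)[:2].round(4).tolist() for a,b in ((x,y),(x+w,y),(x,y+h),(x+w,y+h))])
for v in (188,189,190,191): print(v,[ray('w1',c,v,.038)[:2].round(4).tolist() for c in (180,280,385)])
E
```

```text
215 fence [np.int64(26), np.int64(24), np.int64(22), np.int64(47), np.int64(87), np.int64(114), np.int64(115), np.int64(115), np.int64(113), np.int64(113), np.int64(113), np.int64(112), np.int64(115), np.int64(114), np.int64(105), np.int64(87), np.int64(251), np.int64(249), np.int64(249), np.int64(247), np.int64(246), np.int64(246), np.int64(248), np.int64(249)] lip [np.int64(26), np.int64(18), np.int64(97), np.int64(94), np.int64(133), np.int64(252), np.int64(251), np.int64(249), np.int64(246), np.int64(247), np.int64(245), np.int64(245), np.int64(248), np.int64(255), np.int64(166), np.int64(144), np.int64(151), np.int64(103), np.int64(235), np.int64(244), np.int64(243), np.int64(245), np.int64(241), np.int64(241), np.int64(242), np.int64(237), np.int64(238), np.int64(242), np.int64(242), np.int64(241), np.int64(250), np.int64(255), np.int64(157), np.int64(113), np.int64(115), np.int64(115), np.int64(115), np.int64(115), np.int64(114), np.int64(114), np.int64(114), np.int64(113), np.int64(114), np.int64(115), np.int64(114), np.int64(112), np.int64(103), np.int64(242), np.int64(249),
[... 2664 characters left out ...]
0.0155]]
(265, 205, 37, 14) [[0.4776, 0.1193], [0.4783, 0.0702], [0.4579, 0.1193], [0.4587, 0.0694]]
(201, 205, 37, 14) [[0.4763, 0.2042], [0.4771, 0.1551], [0.4567, 0.2054], [0.4574, 0.1556]]
(334, 65, 43, 9) [[0.6494, 0.0385], [0.6502, -0.0123], [0.6397, 0.0378], [0.6404, -0.0134]]
(263, 65, 42, 9) [[0.6482, 0.1223], [0.6489, 0.0727], [0.6384, 0.1223], [0.6391, 0.0723]]
(191, 65, 42, 9) [[0.6469, 0.2072], [0.6476, 0.1577], [0.6371, 0.2079], [0.6378, 0.1579]]
188 [[0.4985, 0.2296], [0.5004, 0.0991], [0.5024, -0.0381]]
189 [[0.4971, 0.2298], [0.499, 0.0991], [0.5011, -0.0382]]
190 [[0.4958, 0.2299], [0.4977, 0.0991], [0.4997, -0.0384]]
191 [[0.4944, 0.23], [0.4964, 0.099], [0.4984, -0.0385]]
```

```bash
cat >> h.py <<'E'
O=np.array([.4984,.096]);PSI=.015
def jig(x,y,z): # jig mm -> world m
    c,s=np.cos(PSI),np.sin(PSI);return np.array([O[0]+(c*x-s*y)/1e3,O[1]+(s*x+c*y)/1e3,z/1e3])
def slats(fn):
    im=cv2.imread('pics/%s.png'%fn);hsv=cv2.cvtColor(im,cv2.COLOR_BGR2HSV)
    for k in cv2.findContours(cv2.inRange(hsv,(15,40,90),(28,160,255)),0,2)[0]:
        if cv2.contourArea(k)<300: continue
        r=cv2.boxPoints(cv2.minAreaRect(k)); w=np.array([ray(fn,*q,.018)[:2] for q in r])
        e=[w[(i+1)%4]-w[i] for i in (0,1)]; L=e[0] if np.linalg.norm(e[0])>np.linalg.norm(e[1]) else e[1]
        L=L*np.sign(L[0]); u=L/np.linalg.norm(L)
        c=w.mean(0); print('blob px',r.mean(0).round(),'size',[round(np.linalg.norm(v),3) for v in e],'slat centre',(c-.011*u).round(4),'yaw',np.arctan2(u[1],u[0]).round(3))
E
python3 - <<'E'
from h import *
slats('w1');slats('top0')
go([.505,-.154,.08],[np.pi,0,0.11])
E
```

```text
blob px [466. 173.] size [np.float64(0.132), np.float64(0.058)] slat centre [ 0.5062 -0.1532] yaw 0.109
blob px [ 36. 135.] size [np.float64(0.028), np.float64(0.089)] slat centre [0.55   0.4144] yaw 0.296
blob px [299. 234.] size [np.float64(0.053), np.float64(0.13)] slat centre [ 0.5054 -0.1544] yaw 0.102
blob px [399. 230.] size [np.float64(0.055), np.float64(0.131)] slat centre [ 0.5215 -0.4236] yaw 0.071
blob px [391.  45.] size [np.float64(0.089), np.float64(0.286)] slat centre [ 1.0689 -0.419 ] yaw -0.019
blob px [346.  44.] size [np.float64(0.087), np.float64(0.282)] slat centre [ 1.0668 -0.2867] yaw -0.004
blob px [303.  43.] size [np.float64(0.277), np.float64(0.099)] slat centre [ 1.0655 -0.162 ] yaw -0.004
blob px [259.  42.] size [np.float64(0.121), np.float64(0.273)] slat centre [ 1.0651 -0.0349] yaw 0.049
shift [-1.94 25.66 21.97] rot [ 0.   0.  -5.2] n 0.6056452129770855 6.767418497933322
```

Request:
servo_tool --pt "8 -1.9 25.7 10 0 0 -5.2" --pt "8 -1.9 25.7 15 0 0 -5.2" --pt "8 -1.9 25.7 18 0 0 -5.2" --pt "8 -1.9 25.7 20 0 0 -5.2" --pt "8 -1.9 25.7 22 0 0 -5.2" --pt "8 -1.9 25.7 22 0 0 -5.2" --pt "8 -1.9 25.7 22 0 0 -5.2" --pt "8 -1.9 25.7 22 0 0 -5.2" --pt "8 -1.9 25.7 22 0 0 -5.2"

```text
clock: 3.1
position: [0.5045, -0.155, 0.0794]
tool_rot: [-3.141, 0.001, 0.108]
force: [-0.5, 0.3, 0.2]
grip_width: 0.0802
finger_force: 0.0
```

```bash
python3 - <<'E'
from h import *
snap('wrist','w2');slats('w2');snap('top','t2');slats('t2')
go([.505,-.154,.005],[np.pi,0,0.107])
E
```

```text
blob px [280. 204.] size [np.float64(0.049), np.float64(0.126)] slat centre [ 0.506  -0.1571] yaw 0.15
blob px [399. 230.] size [np.float64(0.055), np.float64(0.13)] slat centre [ 0.522  -0.4232] yaw 0.077
blob px [391.  45.] size [np.float64(0.09), np.float64(0.286)] slat centre [ 1.0689 -0.4187] yaw -0.019
blob px [346.  44.] size [np.float64(0.087), np.float64(0.282)] slat centre [ 1.0668 -0.2867] yaw -0.004
blob px [303.  43.] size [np.float64(0.277), np.float64(0.099)] slat centre [ 1.0656 -0.1618] yaw -0.006
blob px [254.  43.] size [np.float64(0.096), np.float64(0.271)] slat centre [ 1.0642 -0.0218] yaw 0.034
shift [-0.07  0.03  7.56] rot [-0.  -0.1  0.2] n 0.02097531109054928 1.511227682584351
```

Request:
servo_tool --pt "8 0 0 4 0 0 0" --pt "8 0 0 7 0 0 0" --pt "8 0 0 7.5 0 0 0" --pt "8 0 0 7.5 0 0 0" --pt "4 0 0 7.5 0 0 0" --pt "4 0 0 7.5 0 0 0" --pt "4 0 0 7.5 0 0 0" --pt "4 0 0 7.5 0 0 0" --pt "4 0 0 7.5 0 0 0" --pt "4 0 0 7.5 0 0 0" --force 70

```text
clock: 4.2
position: [0.5059, -0.1545, 0.0066]
tool_rot: [3.141, -0.002, 0.108]
force: [-3.8, 2.3, 20.9]
grip_width: 0.0481
finger_force: 69.1
```

Request:
servo_tool --pt "4 0 0 0 0 0 0" --pt "4 0 0 0 0 0 0"

```text
clock: 4.4
position: [0.5059, -0.1545, 0.0066]
tool_rot: [3.141, -0.002, 0.107]
force: [-4.4, 3.6, 22.4]
grip_width: 0.0481
finger_force: 69.1
```

```bash
cat >> h.py <<'E'
def place(x0,y,z0,th,off):
    """tongue lower tip at jig (x0,y,z0) mm, far end raised th deg; off = TCP minus slat centre in slat axes, mm"""
    Rs=Ro.from_euler('z',PSI)*Ro.from_euler('y',-np.radians(th))
    p=jig(x0,y,z0)+Rs.apply(np.array([75,0,9])+off)/1e3
    print('tcp',p.round(4),end=' ');go(p,Rm=Rs*Ro.from_euler('x',np.pi))
E
python3 - <<'E'
from h import *
off=np.array([.5,0,-2.4])
place(15,85,110,10,off);place(10,85,22.3,10,off)
E
```

```text
tcp [0.5853 0.1823 0.1296] shift [ 11.54 -32.63 -12.28] rot [-0.5  9.9  5.3] n 1.302543024424149 7.344672537775699
tcp [0.5803 0.1822 0.0419] shift [ 11.02 -32.68  -3.51] rot [-0.5  9.9  5.3] n 1.302543024424149 6.932714069287262
```

Request:
servo_tool --pt "4 0 0 -2 0 0 0" --pt "4 0 0 -6 0 0 0" --pt "4 0 0 -10 0 0 0" --pt "4 0 0 -13 0 0 0" --pt "4 0 0 -13 0 0 0"

```text
clock: 4.9
position: [0.5067, -0.1548, 0.1389]
tool_rot: [3.14, -0.006, 0.107]
force: [1.2, -0.2, -1.6]
grip_width: 0.0477
finger_force: 74.3
```

```bash
python3 - <<'E'
from h import *
off=np.array([.5,0,-2.4])
place(15,85,110,10,off)
E
```

```text
tcp [0.5853 0.1823 0.1296] shift [ 11.42 -32.68   0.97] rot [-0.4  9.6  5.3] n 1.2810166898927648 6.9259419136449925
```

Request:
servo_tool --pt "4 11.4 -32.7 1 -0.4 9.6 5.3" --pt "4 11.4 -32.7 1 -0.4 9.6 5.3" --pt "4 11.4 -32.7 1 -0.4 9.6 5.3" --pt "4 11.4 -32.7 1 -0.4 9.6 5.3" --pt "4 11.4 -32.7 1 -0.4 9.6 5.3" --pt "4 11.4 -32.7 1 -0.4 9.6 5.3" --pt "4 11.4 -32.7 1 -0.4 9.6 5.3" --pt "4 11.4 -32.7 1 -0.4 9.6 5.3" --pt "4 11.4 -32.7 1 -0.4 9.6 5.3" --pt "4 11.4 -32.7 1 -0.4 9.6 5.3"

```text
clock: 5.9
position: [0.583, 0.1818, 0.1248]
tool_rot: [-3.141, -0.167, 0.013]
force: [0.1, 0.4, -1.6]
grip_width: 0.0477
finger_force: 74.3
```

```bash
python3 - <<'E'
from h import *
a=snap('wrist','w3');cv2.imwrite('pics/w3b.png',a); s=bot.observe();print(s['position'],s['tool_rot'],s['grip_width'])
off=np.array([.5,0,-2.4])
place(10,85,40,10,off);place(10,85,22.3,10,off)
E
```

```text
[0.58315447 0.18157554 0.12489736] [-3.14096787 -0.16751048  0.01286798] 0.04795642222534901
tcp [0.5803 0.1822 0.0596] shift [-1.37 -0.07  6.39] rot [-0.   0.4 -0.1] n 0.04892259818707538 1.307038863691425
tcp [0.5803 0.1822 0.0419] shift [-1.66 -0.06  8.14] rot [-0.   0.4 -0.1] n 0.04892259818707538 1.6607628467543196
```

View pics/w3.png

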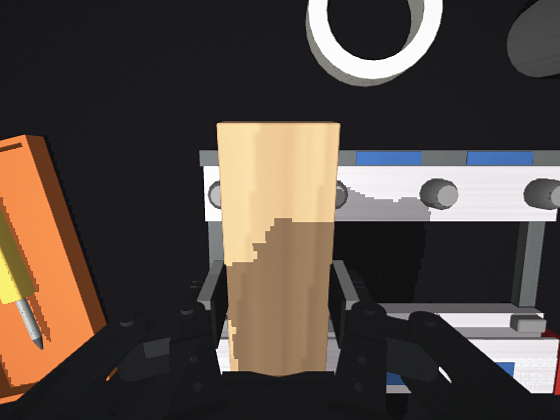

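The slat is held squarely: far end's top edge at row 122 (columns 217–339), centred at column 278 between the stubs.

```bash
python3 - <<'E'
from h import *
f=bot.grab_frame('wrist');T=np.array(f['T_tool_cam']);K=f['mtx']
im=f['frame'];g=cv2.cvtColor(im,cv2.COLOR_BGR2GRAY)
print(g[115:132,278])
for u,v in ((217,122),(339,122),(278,122.5),(278,121.5)):
  for zt in (-.0114,):
    r=T[:3,:3]@np.linalg.solve(K,[u,v,1]);c=T[:3,3];print(u,v,(c+r*(zt-c[2])/r[2]).round(4))
E
```

```text
[ 27  28  25  26  27  23  75  85 180 195 208 208 208 208 207 207 208]
217 122 [ 0.0738 -0.0238 -0.0114]
339 122 [ 0.0738  0.0245 -0.0114]
278 122.5 [ 0.0736  0.0004 -0.0114]
278 121.5 [ 0.074   0.0004 -0.0114]
```

Request:
servo_tool --pt "4 -0.8 0 3 0 0.4 0" --pt "4 -1.4 0 5.5 0 0.4 0" --pt "4 -1.4 0 6.4 0 0.4 0" --pt "4 -1.4 0 6.4 0 0.4 0" --pt "4 -1.4 0 6.4 0 0.4 0"

```text
clock: 6.5
position: [0.5809, 0.1824, 0.0604]
tool_rot: [-3.141, -0.176, 0.013]
force: [-0.0, 0.3, -0.5]
grip_width: 0.0478
finger_force: 74.2
```

```bash
python3 - <<'E'
from h import *
off=np.array([1.2,0,-2.4])
place(10,85,22.3,10,off);place(-13,85,22.3,10,off)
E
```

```text
tcp [0.581  0.1822 0.042 ] shift [-0.31  0.01  1.81] rot [-0.  -0.1 -0.1] n 0.01334592567130128 0.36681698169169313
tcp [0.558  0.1819 0.042 ] shift [-2.58  0.02  1.41] rot [-0.  -0.1 -0.1] n 0.01334592567130128 0.5870055124912315
```

Request:
servo_tool --pt "4 -0.2 0 1 0 0 0" --pt "4 -0.3 0 1.8 0 0 0" --pt "4 -0.3 0 1.8 0 0 0" --pt "4 -0.3 0 1.8 0 0 0"

```text
clock: 6.9
position: [0.5803, 0.1828, 0.041]
tool_rot: [-3.141, -0.174, 0.014]
force: [0.3, 0.1, -1.1]
grip_width: 0.0477
finger_force: 74.3
```

Request:
servo_tool --pt "4 -0.5 0 -0.1 0 0 0" --pt "4 -1 0 -0.2 0 0 0" --pt "4 -1.5 0 -0.3 0 0 0" --pt "4 -1.9 0 -0.35 0 0 0" --pt "4 -1.9 0 -0.35 0 0 0"

```text
clock: 7.4
position: [0.5604, 0.1828, 0.0413]
tool_rot: [-3.141, -0.174, 0.015]
force: [-0.2, -0.1, -1.8]
grip_width: 0.0481
finger_force: 74.3
```

```bash
python3 - <<'E'
from h import *
off=np.array([1.2,0,-2.4])
place(-13,85,22.3,10,off);place(-13,85,20.5,0,off)
E
```

```text
tcp [0.558  0.1819 0.042 ] shift [-0.22  0.08 -0.11] rot [-0.1  0.  -0. ] n 0.006809437219646534 0.052651027030905864
tcp [0.5603 0.1819 0.0271] shift [-0.26  0.08  1.4 ] rot [ -0.1 -10.   -0. ] n 1.162426546883158 0.28490593228786854
```

Request:
servo_tool --pt "4 -0.22 0 0 0 0 0" --pt "4 -0.25 0.05 0.3 0 -2.5 0" --pt "4 -0.26 0.05 0.7 0 -5 0" --pt "4 -0.26 0.05 1.05 0 -7.5 0" --pt "4 -0.26 0.05 1.4 0 -10 0" --pt "4 -0.26 0.05 1.4 0 -10 0" --pt "4 -0.26 0.05 1.4 0 -10 0"

```text
clock: 8.1
position: [0.5612, 0.182, 0.0269]
tool_rot: [-3.141, -0.0, 0.014]
force: [1.0, -0.3, -1.4]
grip_width: 0.0478
finger_force: 74.3
```

```bash
python3 - <<'E'
from h import *
off=np.array([1.2,0,-2.4])
place(-13,85,20,0,off); snap('wrist','w4')
E
```

```text
tcp [0.5603 0.1819 0.0266] shift [-0.09  0.01  0.03] rot [-0. -0. -0.] n 0.0059245271029401934 0.01808356773797495
```

View pics/w4.png

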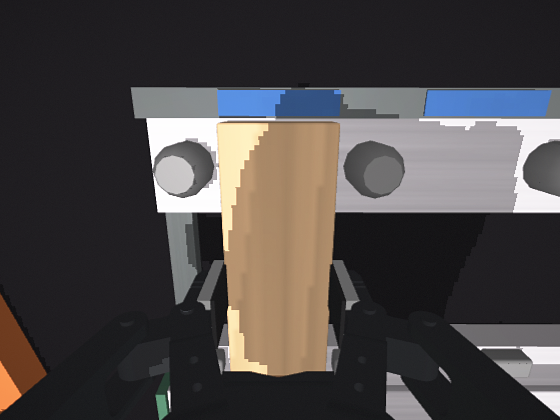

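The far end (row 122) is inside the fence (row 118), flat and square between the stubs. I'll settle it and release.

Request:
servo_tool --pt "4 -0.05 0 0.1 0 0 0" --pt "4 -0.05 0 0.1 0 0 0" --pt "6 -0.05 0 0.1 0 0 0" --pt "6 -0.05 0 0 0 0 0" --pt "6 -0.05 0 0 0 0 0" --pt "6 -0.05 0 -2 0 0 0" --pt "6 -0.05 0 -6 0 0 0" --pt "7 -0.05 0 -11 0 0 0" --pt "8 -0.05 0 -16 0 0 0" --pt "8 -0.05 0 -16 0 0 0"

```text
clock: 9.15
position: [0.5628, 0.1822, 0.1927]
tool_rot: [-3.138, -0.007, 0.014]
force: [0.3, 1.1, -0.3]
grip_width: 0.0799
finger_force: 0.0
```

```bash
python3 - <<'E'
from h import *
snap('top','t3');slats('t3');snap('wrist','w5');slats('w5')
go([.521,-.423,.15],[np.pi,0,0.074])
E
```

```text
blob px [399. 230.] size [np.float64(0.055), np.float64(0.13)] slat centre [ 0.522  -0.4232] yaw 0.077
blob px [171. 218.] size [np.float64(0.092), np.float64(0.056)] slat centre [0.5434 0.1867] yaw 0.007
blob px [391.  45.] size [np.float64(0.089), np.float64(0.286)] slat centre [ 1.0689 -0.419 ] yaw -0.019
blob px [346.  44.] size [np.float64(0.086), np.float64(0.28)] slat centre [ 1.0669 -0.2883] yaw -0.019
blob px [303.  43.] size [np.float64(0.277), np.float64(0.099)] slat centre [ 1.0656 -0.1617] yaw -0.007
blob px [259.  42.] size [np.float64(0.121), np.float64(0.273)] slat centre [ 1.0651 -0.0349] yaw 0.048
blob px [ 47. 187.] size [np.float64(0.029), np.float64(0.089)] slat centre [0.5501 0.4138] yaw 0.304
blob px [ 18. 132.] size [np.float64(0.031), np.float64(0.016)] slat centre [0.6133 0.4444] yaw -1.289
blob px [279. 182.] size [np.float64(0.134), np.float64(0.051)] slat centre [0.5559 0.1815] yaw -0.009
shift [-4.88 60.48  3.66] rot [-0.1 -0.1 -3.4] n 0.39379629325809945 12.157878341980231
```

Slat 1 looks home. Now slat B.

Request:
servo_tool --pt "8 -4.9 30 0 0 0 -3.4" --pt "8 -4.9 48 1 0 0 -3.4" --pt "8 -4.9 60.5 3.7 0 0 -3.4" --pt "8 -4.9 60.5 3.7 0 0 -3.4" --pt "8 -4.9 60.5 3.7 0 0 -3.4" --pt "8 -4.9 60.5 3.7 0 0 -3.4" --pt "8 -4.9 60.5 3.7 0 0 -3.4" --pt "8 -4.9 60.5 3.7 0 0 -3.4" --pt "8 -4.9 60.5 3.7 0 0 -3.4" --pt "8 -4.9 60.5 3.7 0 0 -3.4"

```text
clock: 10.25
position: [0.5254, -0.3172, 0.1557]
tool_rot: [-3.14, 0.001, 0.074]
force: [1.1, 0.9, 0.2]
grip_width: 0.0797
finger_force: 0.0
```

Request:
servo_tool --pt "8 0 0 0 0 0 0" --pt "8 0 0 0 0 0 0" --pt "8 0 0 0 0 0 0" --pt "8 0 0 0 0 0 0" --pt "8 0 0 0 0 0 0"

```text
clock: 10.75
position: [0.5268, -0.3144, 0.1572]
tool_rot: [-3.14, -0.0, 0.076]
force: [0.9, 0.0, -0.6]
grip_width: 0.0799
finger_force: 0.0
```

```bash
python3 - <<'E'
from h import *
snap('wrist','w6');slats('w6');snap('top','t4');slats('t4')
go([.521,-.423,.01],[np.pi,0,0.077])
E
```

```text
blob px [396. 203.] size [np.float64(0.147), np.float64(0.053)] slat centre [ 0.5146 -0.4253] yaw 0.069
blob px [172. 210.] size [np.float64(0.13), np.float64(0.055)] slat centre [0.5631 0.1874] yaw 0.02
blob px [391.  45.] size [np.float64(0.089), np.float64(0.286)] slat centre [ 1.0689 -0.419 ] yaw -0.019
blob px [346.  44.] size [np.float64(0.087), np.float64(0.282)] slat centre [ 1.0668 -0.2867] yaw -0.004
blob px [303.  43.] size [np.float64(0.277), np.float64(0.099)] slat centre [ 1.0656 -0.1618] yaw -0.006
blob px [258.  42.] size [np.float64(0.118), np.float64(0.273)] slat centre [ 1.065  -0.0335] yaw 0.049
shift [-1.39 10.75 14.72] rot [-0.1 -0.  -0.1] n 0.014029673994977702 3.656793675465291
```

Request:
servo_tool --pt "8 -1 10.8 5 0 0 0" --pt "8 -1.2 10.8 6 0 0 0" --pt "8 -1.3 10.8 8 0 0 0" --pt "8 -1.3 10.8 8 0 0 0" --pt "8 -1.3 10.8 8 0 0 0" --pt "8 -1.3 10.8 8 0 0 0"

```text
clock: 11.45
position: [0.5224, -0.4235, 0.0783]
tool_rot: [-3.141, -0.001, 0.075]
force: [0.3, -0.1, 0.3]
grip_width: 0.0802
finger_force: 0.0
```

```bash
python3 - <<'E'
from h import *
snap('wrist','w7');slats('w7')
go([.522,-.4235,.01],[np.pi,0,0.077])
E
```

```text
blob px [281. 215.] size [np.float64(0.142), np.float64(0.047)] slat centre [ 0.5157 -0.4252] yaw 0.003
shift [-0.07  0.01  6.85] rot [-0.  -0.1 -0.1] n 0.015354468473812572 1.3700012531387378
```

View pics/w7.png

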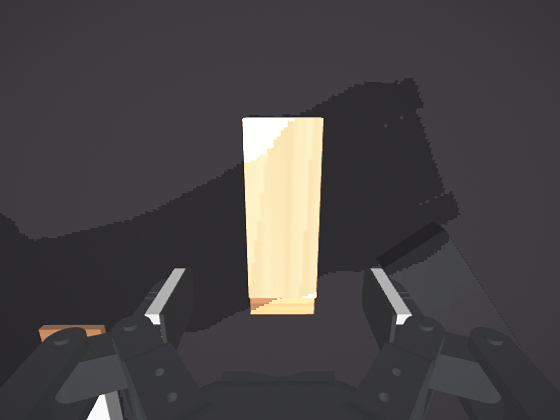

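Slat B is centred between the fingers (rows 117–314, tongue near). The black decoy's corner is at about (385,260), so I'll narrow the opening to 6.8 cm for clearance.

```bash
python3 - <<'E'
from h import *
for p in ((380,262),(440,225)): print(ray('w7',*p,.018).round(3))
for p,z in (((283,117.5),.018),((282,314),.006)): print(ray('w7',*p,z).round(4))
E
```

```text
[ 0.504 -0.498  0.018]
[ 0.535 -0.533  0.018]
[ 0.5964 -0.4214  0.018 ]
[ 0.4474 -0.4328  0.006 ]
```

Request:
servo_tool --pt "6.8 0 0.2 0 0 0 0" --pt "6.8 0 0.2 2 0 0 0" --pt "6.8 0 0.2 5 0 0 0" --pt "6.8 0 0.2 6.8 0 0 0" --pt "6.8 0 0.2 6.8 0 0 0" --pt "4 0 0.2 6.8 0 0 0" --pt "4 0 0.2 6.8 0 0 0" --pt "4 0 0.2 6.8 0 0 0" --pt "4 0 0.2 6.8 0 0 0" --pt "4 0 0.2 6.8 0 0 0"

```text
clock: 12.5
position: [0.5221, -0.4267, 0.011]
tool_rot: [3.141, -0.002, 0.074]
force: [-2.5, 1.6, 6.7]
grip_width: 0.0476
finger_force: 72.1
```

Request:
servo_tool --pt "4 0 0 0 0 0 0" --pt "4 0 0 0 0 0 0" --pt "4 0 0 -2 0 0 0" --pt "4 0 0 -6 0 0 0" --pt "4 0 0 -10 0 0 0" --pt "4 0 0 -13 0 0 0" --pt "4 0 0 -13 0 0 0"

```text
clock: 13.2
position: [0.523, -0.4281, 0.1457]
tool_rot: [3.137, -0.006, 0.074]
force: [0.1, -1.0, -0.6]
grip_width: 0.0471
finger_force: 73.4
```

```bash
python3 - <<'E'
from h import *
off=np.array([0.5,0,.8])
place(15,-85,110,10,off)
E
```

```text
tcp [0.5873 0.0123 0.1328] shift [  9.64 -43.45   1.17] rot [-0.1  9.6  3.4] n 1.188680738126978 8.905170392140592
```

Request:
servo_tool --pt "4 9.6 -43.5 1.2 0 9.6 3.4" --pt "4 9.6 -43.5 1.2 0 9.6 3.4" --pt "4 9.6 -43.5 1.2 0 9.6 3.4" --pt "4 9.6 -43.5 1.2 0 9.6 3.4" --pt "4 9.6 -43.5 1.2 0 9.6 3.4" --pt "4 9.6 -43.5 1.2 0 9.6 3.4" --pt "4 9.6 -43.5 1.2 0 9.6 3.4" --pt "4 9.6 -43.5 1.2 0 9.6 3.4" --pt "4 9.6 -43.5 1.2 0 9.6 3.4" --pt "4 9.6 -43.5 1.2 0 9.6 3.4"

```text
clock: 14.2
position: [0.5857, 0.0227, 0.1278]
tool_rot: [-3.133, -0.168, 0.023]
force: [0.5, -1.2, -1.4]
grip_width: 0.0468
finger_force: 72.9
```

```bash
python3 - <<'E'
from h import *
a=snap('wrist','w8');f=bot.grab_frame('wrist');T=np.array(f['T_tool_cam']);K=f['mtx']
g=cv2.cvtColor(a,cv2.COLOR_BGR2GRAY);print(g[108:132,278]);print(g[150,205:230],g[150,328:350])
for v in (121.5,122.5,124): 
    r=T[:3,:3]@np.linalg.solve(K,[278,v,1]);c=T[:3,3];print(v,(c+r*(-.007-c[2])/r[2]).round(4))
off=np.array([0.2,0,2])
place(15,-85,110,10,off);place(10,-85,40,10,off)
slats('w8')
E
```

```text
[ 28  26  27  26  25  25  27  28  26  26  37  84 175 193 206 205 205 205
 204 206 205 204 204 204]
[ 78  80  72  70  71  71  70  71  71  69  70  70  67  58 186 211 219 220
 220 220 220 221 221 221 221] [207 208 210 210 211 213 211 194  85  19  22  24  25  25  25  26  26  27
  26  24  26  24]
121.5 [ 0.0738  0.0004 -0.007 ]
122.5 [ 0.0734  0.0004 -0.007 ]
124 [ 0.0728  0.0004 -0.007 ]
tcp [0.5868 0.0123 0.1339] shift [ 0.24  0.36 -0.54] rot [-0.4  0.4  0.1] n 0.061016656051177696 0.13824606232899964
tcp [0.5818 0.0122 0.0639] shift [-1.42  0.4   6.28] rot [-0.4  0.4  0.1] n 0.061016656051177696 1.2902338762288124
blob px [ 82. 244.] size [np.float64(0.062), np.float64(0.14)] slat centre [0.5549 0.1897] yaw 0.017
blob px [277. 243.] size [np.float64(0.096), np.float64(0.217)] slat centre [0.557  0.0229] yaw 0.052
```

Request:
servo_tool --pt "4 -0.7 0.4 2 -0.4 0.4 0" --pt "4 -1.4 0.4 4.5 -0.4 0.4 0" --pt "4 -1.4 0.4 6.2 -0.4 0.4 0" --pt "4 -1.4 0.4 6.2 -0.4 0.4 0" --pt "4 -1.4 0.4 6.2 -0.4 0.4 0"

```text
clock: 14.8
position: [0.5819, 0.0094, 0.0649]
tool_rot: [3.14, -0.175, 0.012]
force: [0.7, -0.4, -1.4]
grip_width: 0.0465
finger_force: 72.9
```

```bash
python3 - <<'E'
from h import *
off=np.array([.4,0,2])
place(10,-85,22.3,10,off)
E
```

```text
tcp [0.582  0.0122 0.0462] shift [-0.31 -0.29  1.84] rot [ 0.1 -0.  -0.2] n 0.024679921936354796 0.3780031624033353
```

Request:
servo_tool --pt "4 -0.2 -0.28 1 0 0 0" --pt "4 -0.3 -0.28 1.84 0 0 0" --pt "4 -0.3 -0.28 1.84 0 0 0" --pt "4 -0.3 -0.28 1.84 0 0 0"

```text
clock: 15.2
position: [0.5819, 0.0136, 0.0453]
tool_rot: [3.14, -0.174, 0.014]
force: [-0.4, -0.5, -1.3]
grip_width: 0.0473
finger_force: 72.9
```

```bash
python3 - <<'E'
from h import *
snap('wrist','w9');print(bot.observe()['grip_width'])
off=np.array([.4,0,2])
place(10,-85,22.3,10,off);place(-9,-85,22.3,10,off)
E
```

```text
0.04696447269793721
tcp [0.582  0.0122 0.0462] shift [ 0.01  0.14 -0.07] rot [ 0.1 -0.  -0.1] n 0.012642469290228947 0.03036316300790961
tcp [0.563  0.012  0.0462] shift [-1.86  0.14 -0.4 ] rot [ 0.1 -0.  -0.1] n 0.012642469290228947 0.3814401167367626
```

View pics/w9.png

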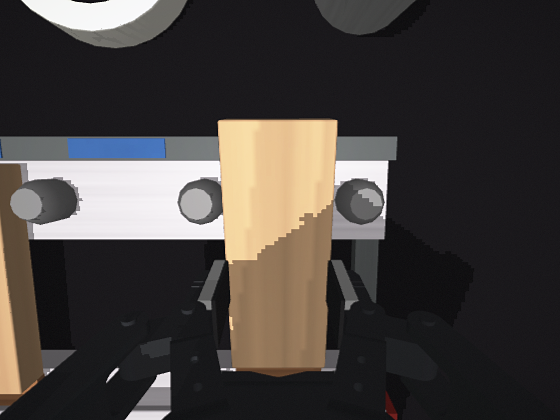

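Slat B is square, tilted over the fence (far end row 120) and between the stubs at (200,202) and (360,200). Sliding in.

Request:
servo_tool --pt "4 -0.5 0.1 -0.1 0 0 0" --pt "4 -1 0.1 -0.2 0 0 0" --pt "4 -1.5 0.1 -0.3 0 0 0" --pt "4 -1.9 0.1 -0.4 0 0 0" --pt "4 -1.9 0.1 -0.4 0 0 0"

```text
clock: 15.75
position: [0.562, 0.0125, 0.0462]
tool_rot: [3.141, -0.174, 0.014]
force: [0.4, 0.1, -1.0]
grip_width: 0.0476
finger_force: 72.9
```

```bash
python3 - <<'E'
from h import *
off=np.array([.4,0,2])
place(-13,-85,22.3,10,off);place(-13,-85,20.5,0,off)
E
```

```text
tcp [0.559  0.0119 0.0462] shift [-0.29  0.05 -0.06] rot [ 0.1  0.  -0.1] n 0.011678335437881 0.06030124142730005
tcp [0.5621 0.0119 0.0315] shift [-0.25  0.05  1.45] rot [  0.1 -10.   -0.1] n 1.1625539347989158 0.2935098587542372
```

Request:
servo_tool --pt "4 -0.29 0.05 0 0 0 0" --pt "4 -0.28 0.05 0.35 0 -2.5 0" --pt "4 -0.27 0.05 0.7 0 -5 0" --pt "4 -0.26 0.05 1.1 0 -7.5 0" --pt "4 -0.25 0.05 1.45 0 -10 0" --pt "4 -0.25 0.05 1.45 0 -10 0" --pt "4 -0.25 0.05 1.45 0 -10 0"

```text
clock: 16.45
position: [0.5628, 0.0119, 0.0311]
tool_rot: [3.14, -0.0, 0.014]
force: [0.0, -0.3, -0.6]
grip_width: 0.0469
finger_force: 72.9
```

```bash
python3 - <<'E'
from h import *
off=np.array([.4,0,2])
place(-13,-85,20,0,off); snap('wrist','w10')
a=cv2.imread('pics/w10.png');g=cv2.cvtColor(a,cv2.COLOR_BGR2GRAY);print(g[80:130,278])
E
```

```text
tcp [0.5621 0.0119 0.031 ] shift [-0.07 -0.    0.01] rot [ 0.1 -0.  -0.1] n 0.011866911584108825 0.014632356459277884
[ 26  28  28  28  27  20 101 131  86 119 122 121 121 121 120 121 120 120
 119 120 120 120 119 120 120 119 120 120 120 120 120 120 120 120 129 127
 140 159 126  81 108 117 122 123 125 124 124 125 126 125]
```

Request:
servo_tool --pt "4 -0.05 0 0.1 0 0 0" --pt "4 -0.05 0 0.1 0 0 0" --pt "6 -0.05 0 0.1 0 0 0" --pt "6 -0.05 0 0 0 0 0" --pt "6 -0.05 0 0 0 0 0" --pt "6 -0.05 0 -2 0 0 0" --pt "6 -0.05 0 -6 0 0 0" --pt "7 -0.05 0 -11 0 0 0" --pt "7 -0.05 0 -19 0 0 0" --pt "7 -0.05 0 -19 0 0 0"

```text
clock: 17.5
position: [0.5626, 0.0118, 0.2246]
tool_rot: [3.141, -0.003, 0.013]
force: [0.9, 1.1, -0.4]
grip_width: 0.07
finger_force: 0.0
```

```bash
python3 - <<'E'
from h import *
go([.53,.10,.25],[np.pi,0,0.015])
E
```

```text
shift [-3.14 -8.86 -2.55] rot [ 0.  -0.2 -0.1] n 0.02228416618338473 1.9479705106960299
```

Request:
servo_tool --pt "7 -3 -9 -2.5 0 0 0" --pt "7 -3 -9 -2.5 0 0 0" --pt "7 -3 -9 -2.5 0 0 0" --pt "7 -3 -9 -2.5 0 0 0" --pt "7 -3 -9 -2.5 0 0 0"

```text
clock: 18.0
position: [0.5309, 0.101, 0.2461]
tool_rot: [3.14, 0.0, 0.013]
force: [-0.5, -0.6, 0.4]
grip_width: 0.0698
finger_force: 0.0
```

```bash
python3 - <<'E'
from h import *
snap('wrist','w11');snap('side','s1')
E
```

```text
(no output)
```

View pics/w11.png

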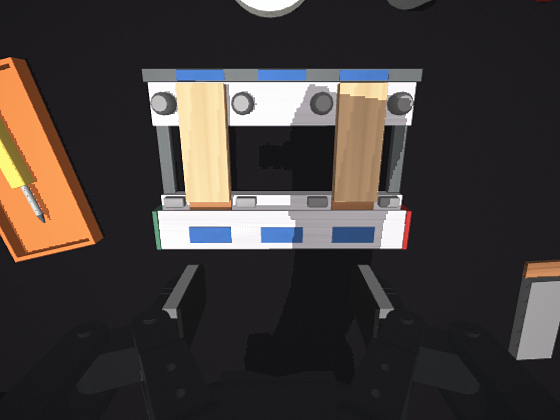

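Both slats are home: tongues under the lip at rows 203–209, far ends just inside the fence at row 83. Now the scriber (tip near (41,219) here).

```bash
python3 - <<'E'
from h import *
a=cv2.imread('pics/w11.png');g=cv2.cvtColor(a,cv2.COLOR_BGR2GRAY)
print(g[200:216,280],g[200:216,170])
for v in (208.5,209.5): print(v,[ray('w11',c,v,.038)[:2].round(4).tolist() for c in (170,280,395)])
tip=ray('w1',70,203,.014);print('tip w1',tip,'tip w11',ray('w11',43,221,.014),'tip top',ray('top0',91,247,.014))
for fn in ('w1','top0'):
    hsv=cv2.cvtColor(cv2.imread('pics/%s.png'%fn),cv2.COLOR_BGR2HSV)
    m=cv2.inRange(hsv,(22,150,60),(34,255,255));m=cv2.morphologyEx(m,cv2.MORPH_CLOSE,np.ones((11,11)))
    k=max(cv2.findContours(m,0,2)[0],key=cv2.contourArea)
    r=cv2.boxPoints(cv2.minAreaRect(k)); w=np.array([ray(fn,*q,.023)[:2] for q in r]);print(fn,w.round(3).tolist(),w.mean(0).round(4))
    vx,vy,x,y=cv2.fitLine(k,2,0,.01,.01).ravel()
    p,q=ray(fn,x,y,.02),ray(fn,x+20*vx,y+20*vy,.02);print('yaw',np.arctan2(*(q-p)[1::-1]))
    if fn=='top0': print('tray', )
E
```

```text
[250 248 249 250 255 179 157 161 165 150 101 250 250 247 249 249] [191 190 188 188 186 184 178 128 166 171  99 250 252 250 251 248]
208.5 [[0.4989, 0.2243], [0.5004, 0.0972], [0.5021, -0.0359]]
209.5 [[0.4977, 0.2244], [0.4992, 0.0971], [0.5009, -0.0361]]
tip w1 [0.46858567 0.39319434 0.014     ] tip w11 [0.472915   0.39270423 0.014     ] tip top [0.47191204 0.39444175 0.014     ]
w1 [[0.618, 0.451], [0.631, 0.421], [0.525, 0.388], [0.509, 0.421]] [0.5706 0.4202]
yaw -2.7460853119604764
top0 [[0.621, 0.45], [0.626, 0.428], [0.519, 0.396], [0.514, 0.418]] [0.5699 0.4231]
yaw -2.8351824940407857
tray
```

```bash
python3 - <<'E'
from h import *
go([.571,.422,.12],[np.pi,0,0.277])
E
```

```text
shift [  4.38 -32.12  12.55] rot [  0.1   0.  -15.2] n 1.7694080798975367 6.953115858395071
```

Request:
servo_tool --pt "5 4.4 -15 2 0 0 -15.2" --pt "5 4.4 -32 6 0 0 -15.2" --pt "5 4.4 -32 12.5 0 0 -15.2" --pt "5 4.4 -32 12.5 0 0 -15.2" --pt "5 4.4 -32 12.5 0 0 -15.2" --pt "5 4.4 -32 12.5 0 0 -15.2" --pt "5 4.4 -32 12.5 0 0 -15.2" --pt "5 4.4 -32 12.5 0 0 -15.2" --pt "5 4.4 -32 12.5 0 0 -15.2" --pt "5 4.4 -32 12.5 0 0 -15.2"

```text
clock: 19.1
position: [0.5715, 0.4203, 0.1211]
tool_rot: [3.14, 0.0, 0.277]
force: [0.5, -0.2, 0.6]
grip_width: 0.0503
finger_force: 0.0
```

```bash
python3 - <<'E'
from h import *
snap('wrist','w12');s=bot.observe();print(s['position'],s['tool_rot'],s['qpos'].round(2))
go([.571,.422,.012],[np.pi,0,0.277])
E
```

```text
[0.57153499 0.42042098 0.12149345] [ 3.14018325e+00 -3.38660870e-04  2.76529942e-01] [-1.07  0.87  0.62  1.46 -0.56  0.99 -1.6 ]
shift [-1.000e-02 -1.800e-01  1.095e+01] rot [ 0.1 -0.  -0. ] n 0.010164561795318819 2.190122929047973
```

View pics/w12.png

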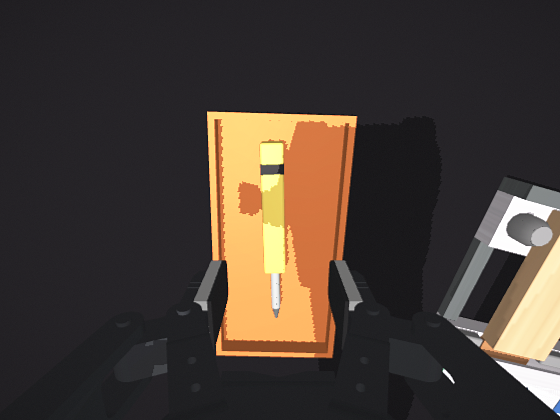

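Scriber in view: handle (272,142)–(274,272), tip (276,317), nearly parallel to the tool.

```bash
python3 - <<'E'
from h import *
t=ray('w12',276.5,317,.014);a=ray('w12',271.5,142,.023);b=ray('w12',274,272,.023)
print(t,a,b);m=(a+b)/2;print('mid',m,'yaw',np.arctan2(*(a-t)[1::-1]),np.linalg.norm((m-t)[:2]),np.linalg.norm(a-b))
yaw=np.arctan2(*(a-t)[1::-1]);c=t+.105*np.array([np.cos(yaw),np.sin(yaw),0]);print(c)
go([c[0],c[1],.012],[np.pi,0,yaw])
E
```

```text
[0.47119067 0.39239715 0.014     ] [0.62378188 0.43942369 0.023     ] [0.52020346 0.40845943 0.023     ]
mid [0.57199267 0.42394156 0.023     ] yaw 0.2989502061243523 0.1056224062140719 0.10810769795461272
[0.57153352 0.42332145 0.014     ]
shift [ 0.08 -0.29 10.95] rot [ 0.1 -0.  -1.3] n 0.14985820544430828 2.1906372905471825
```

Request:
servo_tool --pt "5 0.1 -0.3 5 0 0 -1.3" --pt "5 0.1 -0.3 8 0 0 -1.3" --pt "5 0.1 -0.3 10.5 0 0 -1.3" --pt "5 0.1 -0.3 10.9 0 0 -1.3" --pt "5 0.1 -0.3 10.9 0 0 -1.3" --pt "1 0.1 -0.3 10.9 0 0 -1.3" --pt "1 0.1 -0.3 10.9 0 0 -1.3" --pt "1 0.1 -0.3 10.9 0 0 -1.3" --pt "1 0.1 -0.3 10.9 0 0 -1.3" --pt "1 0.1 -0.3 10.9 0 0 -1.3" --force 80

```text
clock: 20.15
position: [0.5714, 0.4256, 0.0138]
tool_rot: [3.141, -0.002, 0.302]
force: [-2.7, -1.0, 12.0]
grip_width: 0.0156
finger_force: 79.0
```

Request:
servo_tool --pt "1 0 0 0 0 0 0" --pt "1 0 0 0 0 0 0" --pt "1 0 0 0 0 0 0" --pt "1 0 0 -2 0 0 0" --pt "1 0 0 -6 0 0 0" --pt "1 0 0 -10 0 0 0" --pt "1 0 0 -14 0 0 0" --pt "1 0 0 -14 0 0 0"

```text
clock: 20.95
position: [0.573, 0.4264, 0.1594]
tool_rot: [-3.14, -0.008, 0.301]
force: [0.6, -0.7, -1.0]
grip_width: 0.0157
finger_force: 78.7
```

```bash
cat >> h.py <<'E'
TIP=np.array([-105,0,2.])  # tip minus TCP in scriber axes (tool flipped), mm
def trace(x,y,z,al):
    """scriber tip at jig (x,y,z) mm, handle raised al deg"""
    Rs=Ro.from_euler('z',PSI)*Ro.from_euler('y',-np.radians(al))
    p=jig(x,y,z)-Rs.apply(TIP)/1e3
    print('tcp',p.round(4),end=' ');go(p,Rm=Rs*Ro.from_euler('x',np.pi))
def tipnow():
    s=bot.observe();R=Ro.from_euler('xyz',s['tool_rot'])*Ro.from_euler('x',np.pi)
    p=s['position']+R.apply(TIP)/1e3;d=p[:2]-O;c,q=np.cos(PSI),np.sin(PSI)
    print('tip jig mm',(np.array([c*d[0]+q*d[1],-q*d[0]+c*d[1],p[2]])*1e3).round(1),'grip',s['grip_width'].round(4),'t',s['clock'])
def tooltip(u,v,zt,f):
    T=np.array(f['T_tool_cam']);r=T[:3,:3]@np.linalg.solve(f['mtx'],[u,v,1]);c=T[:3,3];return c+r*(zt-c[2])/r[2]
E
python3 - <<'E'
from h import *
snap('wrist','w13');trace(20,126,80,40)
E
```

```text
tcp [0.5982 0.2235 0.146 ] shift [-3.51 20.13  1.  ] rot [-5.8 39.5 15.7] n 4.990312421854605 4.090790162617695
```

View pics/w13.png

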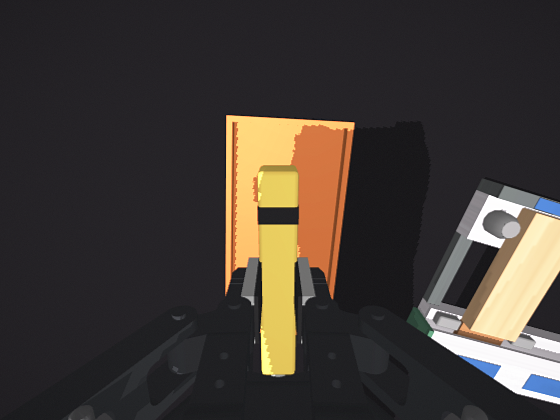

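Handle gripped straight (columns 258–298, far end row ~168); the tip is hidden, so I compute it from the far end.

```bash
python3 - <<'E'
from h import *
f=bot.grab_frame('wrist');g=cv2.cvtColor(f['frame'],cv2.COLOR_BGR2GRAY);print(g[160:182,278])
for v in (166,168,170,174):print(v,tooltip(278,v,-.009,f).round(4))
for u in (258,298):print(tooltip(u,190,-.009,f).round(4))
E
```

```text
[214 213 214 214 217 150 130 133 134 136 135 159 186 191 195 200 202 203
 203 203 203 203]
166 [ 0.056   0.0003 -0.009 ]
168 [ 0.0552  0.0003 -0.009 ]
170 [ 0.0543  0.0003 -0.009 ]
174 [ 0.0526  0.0003 -0.009 ]
[ 0.0456 -0.0083 -0.009 ]
[ 0.0456  0.0089 -0.009 ]
```

```bash
sed -i 's/TIP=np.array(\[-105,0,2.\])/TIP=np.array([-106,0,0.])/' h.py; python3 - <<'E'
from h import *
trace(20,126,80,40)
E
```

```text
tcp [0.5977 0.2235 0.1481] shift [-3.46 20.11  0.59] rot [-5.8 39.6 15.7] n 5.007210923184806 4.082811120246181
```

Request:
servo_tool --pt "1 -3.5 20.1 0.6 -5.8 39.6 15.7" --pt "1 -3.5 20.1 0.6 -5.8 39.6 15.7" --pt "1 -3.5 20.1 0.6 -5.8 39.6 15.7" --pt "1 -3.5 20.1 0.6 -5.8 39.6 15.7" --pt "1 -3.5 20.1 0.6 -5.8 39.6 15.7" --pt "1 -3.5 20.1 0.6 -5.8 39.6 15.7" --pt "1 -3.5 20.1 0.6 -5.8 39.6 15.7" --pt "1 -3.5 20.1 0.6 -5.8 39.6 15.7" --pt "1 -3.5 20.1 0.6 -5.8 39.6 15.7" --pt "1 -3.5 20.1 0.6 -5.8 39.6 15.7"

```text
clock: 22.05
position: [0.607, 0.2418, 0.1796]
tool_rot: [3.105, -0.633, 0.011]
force: [0.4, 0.1, -0.6]
grip_width: 0.0156
finger_force: 78.9
```

```bash
python3 - <<'E'
from h import *
tipnow();trace(4,130,55,40)
a=snap('top','t5');b=snap('side','s2')
print(proj('t5',jig(20,126,80)),proj('s2',jig(20,126,80)))
p=np.vstack([cv2.resize(a[190:270,120:280],(800,400),interpolation=2)[:, :], np.zeros((0,800,3),np.uint8)])
u,v=proj('s2',jig(20,126,80)).astype(int);q=cv2.resize(b[max(v-40,0):v+40,max(u-80,0):u+80],(400,200),interpolation=2)
c=np.zeros((600,800,3),np.uint8);c[:400]=p;c[400:,:400]=q;cv2.imwrite('pics/c1.png',c)
E
```

```text
Traceback (most recent call last):
  File "h.py", line 49, in tipnow
    print('tip jig mm',(np.array([c*d[0]+q*d[1],-q*d[0]+c*d[1],p[2]])*1e3).round(1),'grip',s['grip_width'].round(4),'t',s['clock'])
                                                                                           ^^^^^^^^^^^^^^^^^^^^^
AttributeError: 'float' object has no attribute 'round'
```

```bash
sed -i "s/s\['grip_width'\].round(4)/round(s['grip_width'],4)/" h.py; python3 - <<'E'
from h import *
tipnow();trace(20,126,80,40);print(bot.observe()['qpos'].round(2),bot.observe()['qd'].round(2))
E
```

```text
tip jig mm [ 25.3 144.5 116.9] grip 0.0156 t 22.05
tcp [0.5977 0.2235 0.1481] shift [-2.62  1.74  2.04] rot [ 2.3  3.7 -0.1] n 0.5062935582204507 0.7506533330106613
[-1.32  0.71  0.94  2.1  -1.26  0.16 -1.02] [ 0.02 -0.    0.    0.   -0.   -0.    0.01]
```

```bash
python3 - <<'E'
from h import *
trace(20,128,80,28)
E
```

```text
tcp [0.6101 0.2257 0.1298] shift [-2.71  1.45  4.25] rot [ 2.2 -8.3 -0.4] n 0.9991171739283604 1.049003375023381
```

Request:
servo_tool --pt "1 -1 0.5 1 2.2 -8.3 -0.4" --pt "1 -2.7 1.5 4.2 2.2 -8.3 -0.4" --pt "1 -2.7 1.5 4.2 2.2 -8.3 -0.4" --pt "1 -2.7 1.5 4.2 2.2 -8.3 -0.4" --pt "1 -2.7 1.5 4.2 2.2 -8.3 -0.4" --pt "1 -2.7 1.5 4.2 2.2 -8.3 -0.4"

```text
clock: 22.65
position: [0.6101, 0.226, 0.1319]
tool_rot: [3.137, -0.491, 0.021]
force: [0.2, -0.2, -0.8]
grip_width: 0.0151
finger_force: 78.9
```

```bash
python3 - <<'E'
from h import *
print(bot.observe()['qpos'].round(2))
tipnow();trace(20,128,80,28);trace(4,130,55,28);trace(3.5,130,39.5,28)
E
```

```text
[-1.15  0.73  0.83  2.05 -1.23  0.28 -0.97]
tip jig mm [ 20.2 127.8  81.9] grip 0.0151 t 22.65
tcp [0.6101 0.2257 0.1298] shift [-0.11  0.03  0.18] rot [ 0.1 -0.2  0.3] n 0.03894592128024196 0.043284848966627654
tcp [0.594  0.2274 0.1048] shift [-2.7  -0.18  1.63] rot [ 0.1 -0.2  0.3] n 0.03894592128024196 0.631738235556594
tcp [0.5935 0.2274 0.0893] shift [-3.47 -0.19  2.98] rot [ 0.1 -0.2  0.3] n 0.03894592128024196 0.9155325726034599
```

Request:
servo_tool --pt "1 -1.4 -0.1 0.8 0 0 0" --pt "1 -2.7 -0.2 1.6 0 0 0" --pt "1 -2.7 -0.2 1.6 0 0 0" --pt "1 -2.7 -0.2 1.6 0 0 0"

```text
clock: 23.05
position: [0.5954, 0.2279, 0.1071]
tool_rot: [3.135, -0.488, 0.02]
force: [0.8, -0.1, -0.5]
grip_width: 0.015
finger_force: 79.0
```

```bash
python3 - <<'E'
from h import *
print(bot.observe()['qpos'].round(2))
tipnow();trace(3.5,130,39.5,28);trace(3.5,130,39.5,22)
a=snap('top','t5');b=snap('side','s2')
P=jig(4,130,55);u0,v0=proj('t5',P);u,v=proj('s2',P);print(u0,v0,u,v)
def crop(im,u,v,w,h,W,H):
    return cv2.warpAffine(im,np.float32([[W/w,0,W/2-u*W/w],[0,H/h,H/2-v*H/h]]),(W,H),flags=2)
cv2.imwrite('pics/c1.png',np.vstack([crop(a,u0,v0,100,37.5,800,300),crop(b,u,v,100,37.5,800,300)]))
E
```

```text
[-1.08  0.71  0.69  2.08 -1.26  0.16 -0.94]
tip jig mm [  5.3 129.9  57.4] grip 0.015 t 23.05
tcp [0.5935 0.2274 0.0893] shift [-1.    0.03  1.49] rot [0.3 0.  0.2] n 0.04257926126304036 0.3582527560041532
tcp [0.5982 0.2275 0.0792] shift [-1.06  0.02  2.6 ] rot [ 0.3 -6.   0.2] n 0.6956288492230667 0.5603478810437881
152.00831682025319 235.39961848184606 207.65592953853374 190.20566896951723
```

View pics/c1.png

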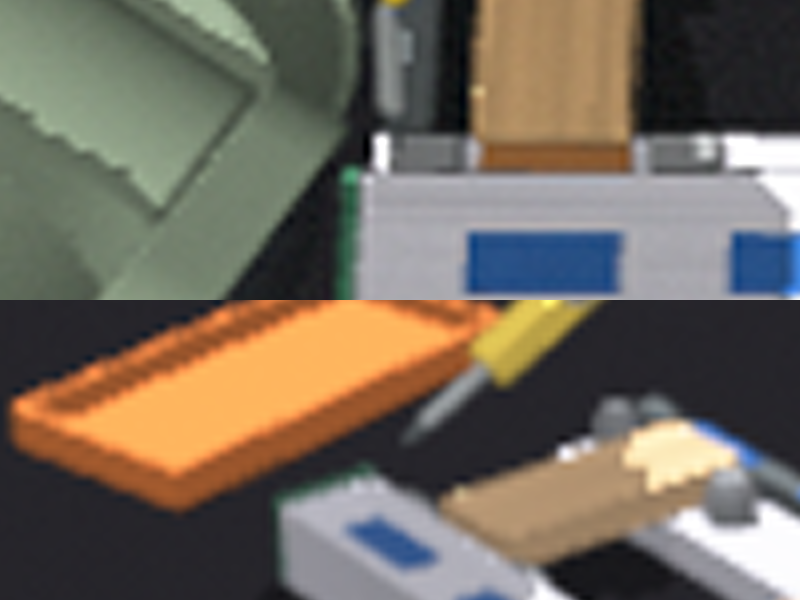

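```bash
python3 - <<'E'
from h import *
P=jig(5.3,129.9,57.4);print(proj('s2',P),'seen',207.656+4/8,190.2-9/8,'top',proj('t5',P))
for d in ((5,0,0),(0,5,0),(0,0,5)): print(d,proj('s2',jig(5.3+d[0],129.9+d[1],57.4+d[2]))-proj('s2',P))
d=np.load('pics/s2.npz');print(-d['R'].T@d['t'])
trace(3.5,131,45,22)
E
```

```text
[207.95024232 189.49183383] seen 208.156 189.075 top [151.84815889 234.77012852]
(5, 0, 0) [ 1.21219851 -0.3903677 ]
(0, 5, 0) [-0.78971926 -0.49013588]
(0, 0, 5) [-0.07750794 -1.29817575]
[-0.25205315 -1.04050576  0.76604097]
tcp [0.5982 0.2285 0.0847] shift [-0.82 -0.1   2.1 ] rot [ 0.3 -6.   0.2] n 0.696944999053658 0.45146544807134764
```

Request:
servo_tool --pt "1 -0.4 0 0.5 0.3 -6 0.2" --pt "1 -0.8 -0.1 1.5 0.3 -6 0.2" --pt "1 -0.8 -0.1 2.1 0.3 -6 0.2" --pt "1 -0.8 -0.1 2.1 0.3 -6 0.2" --pt "1 -0.8 -0.1 2.1 0.3 -6 0.2"

```text
clock: 23.65
position: [0.5974, 0.2284, 0.0837]
tool_rot: [-3.141, -0.382, 0.016]
force: [-1.2, -0.2, -0.4]
grip_width: 0.0152
finger_force: 79.0
```

```bash
python3 - <<'E'
from h import *
print(bot.observe()['qpos'].round(2))
tipnow();trace(3.2,131,40,22);trace(3.2,110,40,22)
E
```

```text
[-1.09  0.81  0.78  2.01 -1.2   0.36 -1.02]
tip jig mm [  2.6 130.8  44.1] grip 0.0152 t 23.65
tcp [0.5979 0.2285 0.0797] shift [-0.1  -0.01  0.39] rot [-0.   0.1  0. ] n 0.011940092643442476 0.080294247896283
tcp [0.5982 0.2075 0.0797] shift [-0.1   2.09  0.39] rot [-0.   0.1  0. ] n 0.011940092643442476 0.42482707433199585
```

Request:
servo_tool --pt "1 -0.1 0 0.2 0 0 0" --pt "1 -0.1 0 0.38 0 0 0" --pt "1 -0.1 0 0.38 0 0 0" --pt "1 -0.1 0 0.38 0 0 0"

```text
clock: 24.05
position: [0.5979, 0.2285, 0.08]
tool_rot: [-3.141, -0.381, 0.016]
force: [-0.3, 0.8, -1.1]
grip_width: 0.0154
finger_force: 79.0
```

```bash
python3 - <<'E'
from h import *
tipnow();trace(3.2,101,40,22)
E
```

```text
tip jig mm [  3.1 130.9  40.6] grip 0.0154 t 24.05
tcp [0.5984 0.1985 0.0797] shift [-0.02  3.    0.03] rot [-0.   0.1  0.1] n 0.01896223633743748 0.600584641418497
```

Request:
servo_tool --pt "1 0 0.3 0.03 0 0 0" --pt "1 0 0.6 0.03 0 0 0" --pt "1 0 0.9 0.03 0 0 0" --pt "1 0 1.2 0.03 0 0 0" --pt "1 0 1.5 0.03 0 0 0" --pt "1 0 1.8 0.03 0 0 0" --pt "1 0 2.1 0.03 0 0 0" --pt "1 0 2.4 0.03 0 0 0" --pt "1 0 2.7 0.03 0 0 0" --pt "1 0 3 0.03 0 0 0"

```text
clock: 25.05
position: [0.5985, 0.1983, 0.0797]
tool_rot: [-3.141, -0.381, 0.016]
force: [0.4, -0.1, -1.6]
grip_width: 0.0157
finger_force: 79.0
```

```bash
python3 - <<'E'
from h import *
tipnow();trace(3.2,71,40,22)
E
```

```text
tip jig mm [  3.2 100.7  40.2] grip 0.0157 t 25.05
tcp [0.5988 0.1685 0.0797] shift [-0.01  2.98 -0.01] rot [-0.   0.2  0.1] n 0.02048846976949436 0.5960109995848872
```

Request:
servo_tool --pt "1 0 0.3 0 0 0 0" --pt "1 0 0.6 0 0 0 0" --pt "1 0 0.9 0 0 0 0" --pt "1 0 1.2 0 0 0 0" --pt "1 0 1.5 0 0 0 0" --pt "1 0 1.8 0 0 0 0" --pt "1 0 2.1 0 0 0 0" --pt "1 0 2.4 0 0 0 0" --pt "1 0 2.7 0 0 0 0" --pt "1 0 3 0 0 0 0"

```text
clock: 26.05
position: [0.599, 0.1683, 0.0796]
tool_rot: [-3.141, -0.381, 0.016]
force: [-0.2, -0.2, -0.0]
grip_width: 0.0156
finger_force: 79.0
```

```bash
python3 - <<'E'
from h import *
tipnow();trace(3.2,41,40,22);print(bot.observe()['qpos'].round(2))
b=snap('side','s3');s=bot.observe()
u,v=proj('s3',jig(3.2,71,40));print(u,v)
W,H,w,h=800,400,80,40
cv2.imwrite('pics/c2.png',cv2.warpAffine(b,np.float32([[W/w,0,W/2-u*W/w],[0,H/h,H/2-v*H/h]]),(W,H),flags=2))
E
```

```text
tip jig mm [ 3.2 70.7 40.2] grip 0.0156 t 26.05
tcp [0.5993 0.1385 0.0797] shift [-0.01  2.98 -0.01] rot [-0.   0.2  0.1] n 0.02096998909256813 0.5961693408858345
[-0.91  0.73  0.64  2.06 -1.22  0.26 -0.87]
217.21651039089525 200.16564968862303
```

View pics/c2.png

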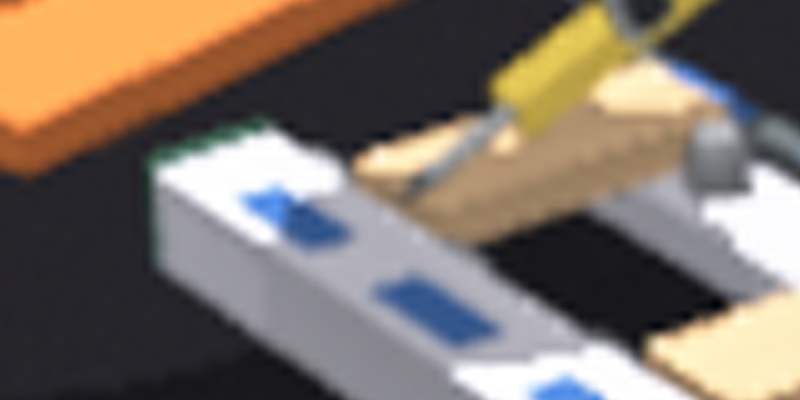

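The side crop shows the tip at (403,198) against a predicted (400,200), on the joint line just clear of the slat. Continuing.

Request:
servo_tool --pt "1 0 0.3 0 0 0 0" --pt "1 0 0.6 0 0 0 0" --pt "1 0 0.9 0 0 0 0" --pt "1 0 1.2 0 0 0 0" --pt "1 0 1.5 0 0 0 0" --pt "1 0 1.8 0 0 0 0" --pt "1 0 2.1 0 0 0 0" --pt "1 0 2.4 0 0 0 0" --pt "1 0 2.7 0 0 0 0" --pt "1 0 3 0 0 0 0"

```text
clock: 27.1
position: [0.5995, 0.1383, 0.0797]
tool_rot: [-3.141, -0.381, 0.016]
force: [0.3, 0.3, -1.3]
grip_width: 0.0155
finger_force: 79.0
```

```bash
python3 - <<'E'
from h import *
tipnow();trace(3.2,11,40,22);print(bot.observe()['qpos'].round(2))
E
```

```text
tip jig mm [ 3.3 40.7 40.2] grip 0.0155 t 27.1
tcp [0.5997 0.1085 0.0797] shift [-0.02  2.98 -0.01] rot [-0.   0.2  0.1] n 0.02021684744880741 0.595964171258293
[-0.81  0.7   0.58  2.08 -1.22  0.23 -0.79]
```

Request:
servo_tool --pt "1 0 0.3 0 0 0 0" --pt "1 0 0.6 0 0 0 0" --pt "1 0 0.9 0 0 0 0" --pt "1 0 1.2 0 0 0 0" --pt "1 0 1.5 0 0 0 0" --pt "1 0 1.8 0 0 0 0" --pt "1 0 2.1 0 0 0 0" --pt "1 0 2.4 0 0 0 0" --pt "1 0 2.7 0 0 0 0" --pt "1 0 3 0 0 0 0"

```text
clock: 28.1
position: [0.5999, 0.1083, 0.0796]
tool_rot: [-3.141, -0.381, 0.016]
force: [-0.2, 0.2, -0.2]
grip_width: 0.0156
finger_force: 79.0
```

```bash
python3 - <<'E'
from h import *
tipnow();trace(3.2,-19,40,22);print(bot.observe()['qpos'].round(2))
E
```

```text
tip jig mm [ 3.3 10.7 40.2] grip 0.0156 t 28.1
tcp [0.6002 0.0785 0.0797] shift [-0.02  2.98 -0.02] rot [-0.   0.2  0.1] n 0.02093250373607649 0.5958202432464239
[-0.71  0.67  0.51  2.1  -1.23  0.2  -0.72]
```

```bash
python3 - <<'E'
from h import *
trace(3.2,-4,40.4,21.2);trace(3.2,-19,40.4,20.5)
E
```

```text
tcp [0.6005 0.0935 0.0787] shift [-0.    1.48  0.09] rot [-0.  -0.6  0.1] n 0.0740955758038344 0.2964053640768226
tcp [0.6012 0.0785 0.0775] shift [-0.01  2.98  0.22] rot [-0.  -1.3  0.1] n 0.155372378874383 0.5974837147835256
```

Request:
servo_tool --pt "1 0 0.3 0.02 0 -0.1 0" --pt "1 0 0.6 0.04 0 -0.25 0" --pt "1 0 0.9 0.06 0 -0.4 0" --pt "1 0 1.2 0.08 0 -0.5 0" --pt "1 0 1.5 0.1 0 -0.65 0" --pt "1 0 1.8 0.12 0 -0.8 0" --pt "1 0 2.1 0.15 0 -0.9 0" --pt "1 0 2.4 0.17 0 -1.05 0" --pt "1 0 2.7 0.2 0 -1.2 0" --pt "1 0 3 0.22 0 -1.3 0"

```text
clock: 29.1
position: [0.6012, 0.0783, 0.0775]
tool_rot: [-3.141, -0.358, 0.016]
force: [-0.1, 0.1, -0.3]
grip_width: 0.0155
finger_force: 79.0
```

```bash
python3 - <<'E'
from h import *
tipnow();trace(3.2,-34,40.4,19.8);trace(3.2,-49,40.4,19);print(bot.observe()['qpos'].round(2))
E
```

```text
tip jig mm [  3.3 -19.3  40.4] grip 0.0155 t 29.1
tcp [0.6018 0.0635 0.0763] shift [-0.01  1.48  0.13] rot [-0.  -0.7  0.1] n 0.08449957136368268 0.29657383200502085
tcp [0.6025 0.0486 0.0749] shift [-0.01  2.98  0.28] rot [-0.  -1.5  0.1] n 0.17744352598423035 0.5980209245290783
[-0.65  0.67  0.52  2.09 -1.21  0.24 -0.69]
```

Request:
servo_tool --pt "1 0 0.3 0.01 0 -0.07 0" --pt "1 0 0.6 0.03 0 -0.14 0" --pt "1 0 0.9 0.04 0 -0.2 0" --pt "1 0 1.2 0.05 0 -0.28 0" --pt "1 0 1.5 0.06 0 -0.35 0" --pt "1 0 1.8 0.08 0 -0.42 0" --pt "1 0 2.1 0.09 0 -0.5 0" --pt "1 0 2.4 0.1 0 -0.56 0" --pt "1 0 2.7 0.12 0 -0.63 0" --pt "1 0 3 0.13 0 -0.7 0"

```text
clock: 30.1
position: [0.6022, 0.0484, 0.0763]
tool_rot: [-3.141, -0.346, 0.016]
force: [-0.2, 0.1, -1.2]
grip_width: 0.0154
finger_force: 79.0
```

```bash
python3 - <<'E'
from h import *
tipnow();trace(3.2,-79,40.4,19.3);print(bot.observe()['qpos'].round(2))
E
```

```text
tip jig mm [  3.3 -49.3  40.4] grip 0.0154 t 30.1
tcp [0.6028 0.0186 0.0754] shift [-0.01  2.98  0.09] rot [-0.  -0.5  0.1] n 0.0619286119346281 0.596501901710173
[-0.58  0.67  0.51  2.09 -1.2   0.25 -0.64]
```

Request:
servo_tool --pt "1 0 0.3 0.01 0 -0.05 0" --pt "1 0 0.6 0.02 0 -0.1 0" --pt "1 0 0.9 0.03 0 -0.15 0" --pt "1 0 1.2 0.04 0 -0.2 0" --pt "1 0 1.5 0.05 0 -0.25 0" --pt "1 0 1.8 0.06 0 -0.3 0" --pt "1 0 2.1 0.07 0 -0.35 0" --pt "1 0 2.4 0.08 0 -0.4 0" --pt "1 0 2.7 0.09 0 -0.45 0" --pt "1 0 3 0.09 0 -0.5 0"

```text
clock: 31.1
position: [0.603, 0.0184, 0.0755]
tool_rot: [-3.141, -0.337, 0.016]
force: [-0.3, -0.3, -0.2]
grip_width: 0.0152
finger_force: 79.0
```

```bash
python3 - <<'E'
from h import *
tipnow();trace(3.2,-109,40.4,18.8);print(bot.observe()['qpos'].round(2))
E
```

```text
tip jig mm [  3.4 -79.3  40.4] grip 0.0152 t 31.1
tcp [ 0.6036 -0.0114  0.0746] shift [-0.02  2.98  0.09] rot [-0.  -0.5  0.1] n 0.06219144591018493 0.5965053199746536
[-0.51  0.67  0.5   2.08 -1.19  0.27 -0.58]
```

Request:
servo_tool --pt "1 0 0.3 0.01 0 -0.05 0" --pt "1 0 0.6 0.02 0 -0.1 0" --pt "1 0 0.9 0.03 0 -0.15 0" --pt "1 0 1.2 0.04 0 -0.2 0" --pt "1 -0.01 1.5 0.05 0 -0.25 0" --pt "1 -0.01 1.8 0.06 0 -0.3 0" --pt "1 -0.01 2.1 0.07 0 -0.35 0" --pt "1 -0.01 2.4 0.08 0 -0.4 0" --pt "1 -0.02 2.7 0.09 0 -0.45 0" --pt "1 -0.02 3 0.09 0 -0.5 0"

```text
clock: 32.1
position: [0.6036, -0.0117, 0.0746]
tool_rot: [-3.141, -0.329, 0.016]
force: [-0.7, -1.2, -1.0]
grip_width: 0.0154
finger_force: 79.0
```

Request:
servo_tool --pt "1 0 0.3 0 0 0 0" --pt "1 0 0.6 0 0 0 0" --pt "1 0 0.9 0 0 0 0" --pt "1 0 1.2 0 0 0 0" --pt "1 0 1.5 0 0 0 0" --pt "1 0 1.8 0 0 0 0" --pt "1 0 2.1 0 0 0 0" --pt "1 0 2.4 0 0 0 0" --pt "1 0 2.4 0 0 0 0"

```text
clock: 33.0
position: [0.6039, -0.0359, 0.0746]
tool_rot: [-3.142, -0.329, 0.016]
force: [-0.6, -0.1, -1.4]
grip_width: 0.0156
finger_force: 79.0
```

```bash
python3 - <<'E'
from h import *
tipnow();print(bot.observe()['qpos'].round(2))
b=snap('side','s4');d=bot.observe()
a=snap('top','t6')
P=jig(3.3,-133,40.4);u,v=proj('s4',P);print(u,v)
W,H,w,h=800,500,128,80
cv2.imwrite('pics/c3.png',cv2.warpAffine(b,np.float32([[W/w,0,W/2-u*W/w],[0,H/h,H/2-v*H/h]]),(W,H),flags=2))
E
```

```text
tip jig mm [   3.2 -133.5   40.4] grip 0.0156 t 33.0
[-0.39  0.67  0.47  2.07 -1.18  0.3  -0.49]
254.16458590366767 223.42482605036378
```

View pics/c3.png

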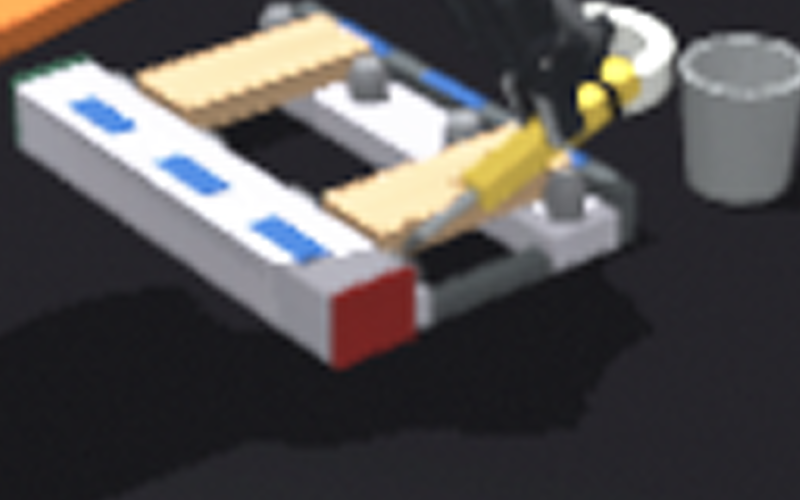

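The tip reached the red end ((408,247) vs predicted (400,250)) and both slats are still flat. Now back to the tray.

```bash
python3 - <<'E'
from h import *
s=bot.observe();go(s['position']+[0,0,.12])
go([.5714,.4256,.17],[np.pi,0,.301])
E
```

```text
shift [  3.87  -0.   -11.36] rot [0. 0. 0.] n 0.0 2.4
shift [  0.7  -46.15  -9.83] rot [  2.7 -18.7 -16.2] n 2.896540887667241 9.438320474219065
```

Request:
servo_tool --pt "1 1.3 0 -3.8 0 0 0" --pt "1 2.6 0 -7.6 0 0 0" --pt "1 3.9 0 -11.4 0 0 0" --pt "1 3.9 0 -11.4 0 0 0"

```text
clock: 33.5
position: [0.6058, -0.0354, 0.1994]
tool_rot: [-3.141, -0.334, 0.016]
force: [1.8, 0.3, -1.2]
grip_width: 0.0153
finger_force: 79.0
```

```bash
python3 - <<'E'
from h import *
go([.5714,.4256,.17],[np.pi,0,.301])
E
```

```text
shift [ -3.5  -46.15   1.91] rot [  2.7 -19.  -16.1] n 2.922159606339707 9.26434918340114
```

Request:
servo_tool --pt "1 -3.5 -46.2 1.9 2.7 -19 -16.1" --pt "1 -3.5 -46.2 1.9 2.7 -19 -16.1" --pt "1 -3.5 -46.2 1.9 2.7 -19 -16.1" --pt "1 -3.5 -46.2 1.9 2.7 -19 -16.1" --pt "1 -3.5 -46.2 1.9 2.7 -19 -16.1" --pt "1 -3.5 -46.2 1.9 2.7 -19 -16.1" --pt "1 -3.5 -46.2 1.9 2.7 -19 -16.1" --pt "1 -3.5 -46.2 1.9 2.7 -19 -16.1" --pt "1 -3.5 -46.2 1.9 2.7 -19 -16.1" --pt "1 -3.5 -46.2 1.9 2.7 -19 -16.1"

```text
clock: 34.5
position: [0.5669, 0.4326, 0.1639]
tool_rot: [-3.138, 0.007, 0.307]
force: [-0.3, -0.4, -2.1]
grip_width: 0.0153
finger_force: 79.0
```

Request:
servo_tool --pt "1 0 0 0 0 0 0" --pt "1 0 0 0 0 0 0" --pt "1 0 0 0 0 0 0"

```text
clock: 34.8
position: [0.5702, 0.4244, 0.1661]
tool_rot: [-3.14, 0.005, 0.298]
force: [0.7, 0.3, -0.7]
grip_width: 0.0152
finger_force: 79.0
```

```bash
python3 - <<'E'
from h import *
go([.5714,.4256,.05],[np.pi,0,.301]);go([.5714,.4256,.0145],[np.pi,0,.301]);print(bot.observe()['qpos'].round(2))
E
```

```text
shift [ 0.21 -0.06 11.61] rot [-0.1  0.3 -0.2] n 0.03989379133096222 2.3217354828914316
shift [ 0.23 -0.06 15.16] rot [-0.1  0.3 -0.2] n 0.03989379133096222 3.031677254715492
[-1.17  0.9   0.86  1.43 -0.72  1.14 -1.47]
```

Request:
servo_tool --pt "1 0.1 0 4 0 0.3 0" --pt "1 0.2 0 8 0 0.3 0" --pt "1 0.2 0 11 0 0.3 0" --pt "1 0.2 0 12 0 0.3 0" --pt "1 0.2 0 12 0 0.3 0" --pt "1 0.2 0 12 0 0.3 0"

```text
clock: 35.4
position: [0.5719, 0.4265, 0.0477]
tool_rot: [-3.14, -0.002, 0.299]
force: [-0.2, -0.1, 0.1]
grip_width: 0.0155
finger_force: 79.0
```

```bash
python3 - <<'E'
from h import *
go([.5714,.4256,.0145],[np.pi,0,.301])
E
```

```text
shift [-0.08  0.08  3.32] rot [-0.1 -0.1 -0.1] n 0.02258693604452731 0.6638182696428634
```

Request:
servo_tool --pt "1 0 0 1 0 0 0" --pt "1 0 0 2 0 0 0" --pt "1 0 0 2.8 0 0 0" --pt "1 0 0 3.2 0 0 0" --pt "1 0 0 3.3 0 0 0" --pt "1 0 0 3.3 0 0 0" --pt "1 0 0 3.3 0 0 0"

```text
clock: 36.1
position: [0.5705, 0.4266, 0.0138]
tool_rot: [-3.14, 0.001, 0.3]
force: [-11.2, -3.9, 19.5]
grip_width: 0.0155
finger_force: 81.5
```

Request:
servo_tool --pt "4.5 0 0 -0.1 0 0 0" --pt "4.5 0 0 -0.1 0 0 0" --pt "4.5 0 0 -0.1 0 0 0" --pt "4.5 0 0 -0.1 0 0 0" --pt "4.5 0 0 -2 0 0 0" --pt "4.5 0 0 -5 0 0 0" --pt "4.5 0 0 -10 0 0 0" --pt "4.5 0 0 -15 0 0 0" --pt "4.5 0 0 -18 0 0 0" --pt "4.5 0 0 -18 0 0 0"

```text
clock: 37.1
position: [0.5727, 0.4268, 0.1992]
tool_rot: [-3.138, -0.007, 0.299]
force: [0.4, 0.2, -0.4]
grip_width: 0.0452
finger_force: 0.0
```

```bash
python3 - <<'E'
from h import *
a=snap('wrist','w20');b=snap('top','t9');c=snap('side','s9');slats('t9')
W,H=800,600
v=np.zeros((600,800,3),np.uint8);v[:300,:400]=cv2.resize(a,(400,300));v[:300,400:]=cv2.resize(b[100:300,40:306],(400,300));v[300:]=cv2.resize(c[140:260,130:450],(800,300))
cv2.imwrite('pics/c4.png',v)
E
```

```text
blob px [236. 212.] size [np.float64(0.054), np.float64(0.139)] slat centre [0.5612 0.0149] yaw 0.029
blob px [170. 211.] size [np.float64(0.136), np.float64(0.055)] slat centre [0.5607 0.1927] yaw 0.018
blob px [391.  45.] size [np.float64(0.09), np.float64(0.286)] slat centre [ 1.0689 -0.4189] yaw -0.019
blob px [345.  44.] size [np.float64(0.089), np.float64(0.282)] slat centre [ 1.0668 -0.2852] yaw -0.001
blob px [303.  43.] size [np.float64(0.277), np.float64(0.099)] slat centre [ 1.0656 -0.1619] yaw -0.005
blob px [259.  42.] size [np.float64(0.119), np.float64(0.272)] slat centre [ 1.0649 -0.0363] yaw 0.031
```

View pics/c4.png

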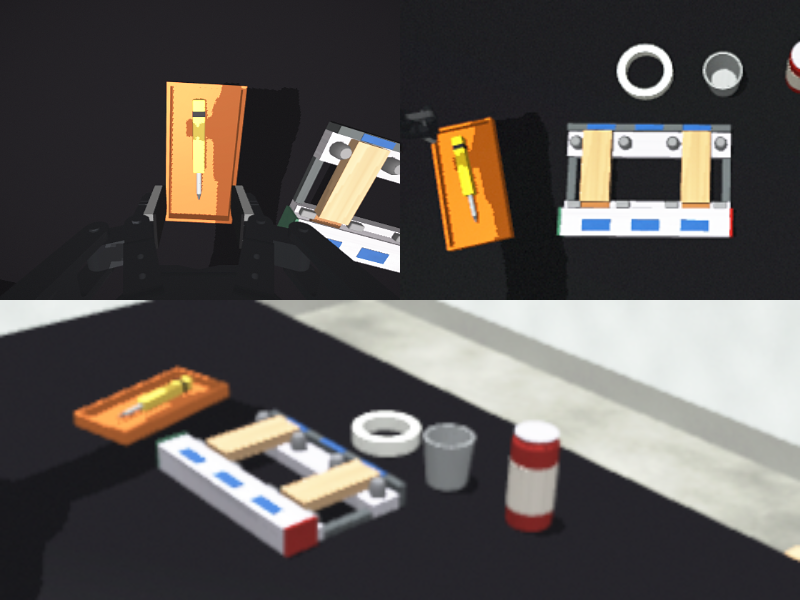

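Scriber flat in the tray, bystanders in place. The bay-1 slat seems a little off-centre, so I'll check it from above.

```bash
python3 - <<'E'
from h import *
go([.53,.18,.25],[np.pi,0,.015])
E
```

```text
shift [-11.16  22.34  -5.73] rot [-0.1  0.  16.3] n 1.8994588229376088 5.123436454918769
```

Request:
servo_tool --pt "6 -11.2 22.3 -5.7 0 0 16.3" --pt "6 -11.2 22.3 -5.7 0 0 16.3" --pt "6 -11.2 22.3 -5.7 0 0 16.3" --pt "6 -11.2 22.3 -5.7 0 0 16.3" --pt "6 -11.2 22.3 -5.7 0 0 16.3" --pt "6 -11.2 22.3 -5.7 0 0 16.3" --pt "6 -11.2 22.3 -5.7 0 0 16.3" --pt "6 -11.2 22.3 -5.7 0 0 16.3" --pt "6 -11.2 22.3 -5.7 0 0 16.3"

```text
clock: 38.15
position: [0.5296, 0.1815, 0.2488]
tool_rot: [-3.141, 0.001, 0.017]
force: [0.2, 0.1, -1.0]
grip_width: 0.0601
finger_force: 0.0
```

```bash
python3 - <<'E'
from h import *
a=snap('wrist','w21');slats('w21');b=cv2.imread('pics/w11.png')
print(proj('w21',jig(62,85,38)))
v=np.hstack([cv2.resize(b[50:260,130:410],(400,300)),cv2.resize(a[50:260,200:480],(400,300))])
cv2.imwrite('pics/c5.png',v)
for fn in ('w11','w21'):  # corners of slats where they must be: home centre, top z=38
    print(fn,[proj(fn,jig(62+dx,85+dy,38)).round(0).tolist() for dx,dy in ((75,25),(75,-25),(-53,25),(-53,-25))])
E
```

```text
blob px [ 78. 146.] size [np.float64(0.016), np.float64(0.086)] slat centre [0.5509 0.4099] yaw 0.238
blob px [48. 98.] size [np.float64(0.029), np.float64(0.017)] slat centre [0.6126 0.4479] yaw -1.324
blob px [431. 141.] size [np.float64(0.139), np.float64(0.058)] slat centre [0.5612 0.0052] yaw -0.001
blob px [273. 141.] size [np.float64(0.051), np.float64(0.134)] slat centre [0.5585 0.1864] yaw 0.036
[277.54266646 155.8371914 ]
w11 [[174.0, 83.0], [223.0, 83.0], [185.0, 203.0], [229.0, 203.0]]
w21 [[253.0, 83.0], [302.0, 83.0], [256.0, 202.0], [299.0, 202.0]]
```

View pics/c5.png

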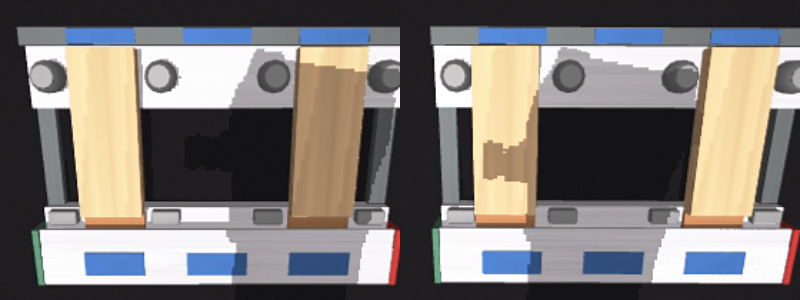

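The bay-1 slat sits about 4 mm sideways of the bay centre, likely from a nudge. That is within the bay's play, and it is still flat, square, under the lip and inside the fence. Handing in.

```bash
python3 -c "
from workcell import bot
print(bot.job_done())"
```

```text
the job is handed in; nothing more can be done
None
```

The job is handed in: both slats present are home in bays 1 and 3 (the bay 1 slat about 4 mm off centre, within its play), the joint line is traced from green to red, the scriber is flat in the tray, and the roll, pot and can were left alone; no verdict came back.

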